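Set the cedar freshener to air under its vented inner lid

ROBOT

A 6-joint arm with a two-finger parallel gripper is mounted at the origin on the work surface. World frame = base frame: x ahead of the robot, y to its left, z up, the work surface at z = 0. Lengths are in mm, angles in rad, forces in N, time in s.
With the tool pointing down it reaches from about 275 to 975 mm from the base axis. Payload 8.4 kg.
Tool frame: the origin (TCP) lies on the mounting face of the last link; the fingertips stand tips_ahead ahead of it and the grasp point (between the pads) lies 171 mm ahead of it (tips_ahead is the distance from the TCP to the fingertips, in mm); z points along the fingers, y is the direction in which the jaws open and shut (so a half turn about z gives the same grasp; the last joint's range is limited). The gripper opens to 92 mm and grips with 3 to 60 N. Pads are 20 mm wide; open, the fingers measure 128 mm over their backs; the gripper's body (75 mm by 189 mm) begins 69 mm behind the grasp point.
Start: joints at [-0.002, 0.353, 1.633, -0, 1.155, -0.002], TCP at [625.004, -0, 404.683] pointing down, gripper open.
Joint ranges: [-2.63, 2.63], [-0.92, 2.1], [0.06, 2.66], [-1.3, 4.44], [0, 2.69], [-3.02, 3.02]. Speed limits (rad/s): [2.22, 2.22, 2.79, 3.14, 3.14, 3.14].

INTERFACE

Orientations are given as a unit quaternion [w, x, y, z].
In Python, from station import * gives the robot as it stands.
- The arm moves only by the tool arm_command, never from a script. Its argument "deltas" is one flat list of numbers, 7 for each row, row after row: the shift along the world's x, y, z scaled (see below), then the turn, a rotation vector about the world's x, y, z scaled (see below), then the closure, from -1 (fully open) to 1 (shut). In form: [x, y, z, rx, ry, rz, gripper, x, y, z, rx, ry, rz, gripper, ...]. A call has 1 to 8 rows; each row is the pose to reach, as a shift and turn from the pose measured when the call began; what a row does not reach only later rows make up. The controller multiplies each number of a shift by 8 cm and each number of a turn by 1.5 rad. A row lasts 1/10 s, in which the tool goes at most 50 mm and 8.59 degrees, less where a joint would pass 70% of its speed; a pose out of reach is approached as far as the arm can. A call with a number of a shift or a turn outside -1 to 1 is refused whole. A call with a gripper value outside its range is refused whole. The fingers move at their own pace and stop on an object; the grip force is fixed at half the most. Time passes only in rows, so rows that repeat a pose let the fingers close. It gives the time, the measured TCP pose, the force and the opening at its end, in the units of the state.
- get_state(): the state, without advancing time (a new reading comes with each control period).
- capture(name): name is "scene" or "side" or "wrist"; returns the picture (400x640x3 uint8, blue, green, red); there is no depth.
- calibration(name): a dict with "fx", "fy", "cx", "cy" (pixels), "T" (4x4, takes a point from camera to world coordinates); the wrist camera has in their place "T_tool_cam" (4x4, takes a point from camera to tool coordinates, whose origin is the TCP and whose axes are the flange's). Camera axes: x right, y down, z forward; pixel columns grow to the right and rows downward; lengths in mm; the calibration is good to about 2 mm. The wrist camera is an equidistant fisheye: a pixel r from the principal point sees the ray r / f radians off the axis. A picture is of the moment at which its call begins: read the wrist's pose just before it. calibration takes no time and is no camera call.
- sign_off(): hands the job in, once; it reports no verdict.
The state is a dict: "time": time; "q": joint angles; "qvel": joint speeds; "effort": joint torques, N m; "tool_pos": TCP position; "tool_rot": TCP orientation; "ft_force": force on the tool from outside, world axes, zero at the start; "torque": the same for the moment, N m; "opening": opening from 0.0 (shut) to 1.0 (fully open).
Only numpy, scipy, OpenCV 4.12 (cv2) and the standard library are available. Lean on these libraries where they do the work, as an engineer would, in place of code of your own. Each camera call takes 0.05 s, during which the arm holds its last target.

TASK

Layer the two cedar discs in a centred stack on the raised middle of the steel dish, the larger one first and the smaller on top; then carry the double lid as one, by the inner lid's tall knob, lower it over the stack until the inner lid sits fully down on the dish, and let go of it. Then take the outer lid alone by its collar and lift it straight up, leaving the vented inner lid seated and undisturbed, and finish while still holding the outer lid level and still above the dish, at least 10 cm higher than where it sat. Do not part the two lids before the inner one is seated, and leave the other things on the tray where they are.

Things in the scene. Friction and masses are not known exactly. Their poses are not given: they have to be found in the camera images.
- dish: Round low steel dish, fixed on the white tray (tray top 10 mm above the work surface). Flange 136 mm in diameter, 5 mm thick; on it a raised round middle (boss) 80 mm in diameter whose flat top, 74 mm in diameter, is 13 mm above the underside, with a 3 mm bevel. Origin: centre of the underside, z up.
- disc_large: Larger cedar disc, 60 mm in diameter, 14 mm thick, plain pale wood, about 35 g, lying flat on the tray. Origin: centre of the underside.
- disc_small: Smaller cedar disc, 44 mm in diameter, 14 mm thick, same wood, about 20 g, lying flat on the tray. Origin: centre of the underside. The two discs may lie in either place.
- inner_lid: Vented steel inner lid (250 g), open-bottomed cap standing on the tray, outer lid nested on it. Outside 92, inside 86 mm across: 3 mm play round the boss, rim seats on the flange. Flat top at 50 mm, ceiling 46. Knob 26 mm across, 68 to 98 mm up on a 14 mm stem, sticks out through the outer lid, 28 mm above its collar; lifting it carries both. Origin: centre of rim plane (underside), z up.
- outer_lid: Steel outer lid (180 g), resting loosely on the inner one's top, 3 mm play; lifts off alone. Skirt 104 mm outside, 98 inside, 14 deep; flat top 18 mm above its lower edge; collar to grip 60 mm outside, 48 inside (hole for the knob), 18 to 34 mm above the lower edge. Origin: centre of the skirt's lower edge plane, z up; nested: 36 mm above the inner lid's origin.
- shoe_brush: Steel-backed shoe brush, 180 x 45 x 36 mm, bystander. Origin: underside, near its middle; x along its length.
- lint_roller: White plastic lint roller, 236 mm long, roll 44 mm in diameter, bystander. Origin: underside, inner end of the roll; x along its length.
- shoe_horn: Dark silicone shoe horn, 180 x 45 mm, about 12 mm high, lying flat, bystander. Origin: underside, near its middle; x along its length.
- polish_tin: Shoe polish tin, 52 mm in diameter, 22 mm high, bystander. Origin: centre of its underside.
- key_bowl: White ceramic bowl, 100 mm in diameter, 35 mm high, bystander. Origin: centre of its underside.
- glasses_case: Grey glasses case, 65 x 155 x 42 mm, bystander. Origin: centre of its underside.
Things that resemble listed ones, but are neither listed nor needed, are in the scene too. Leave any blue or purple look-alike of the disc_large alone.

How it is judged:
By the outcome, as a careful person would: the job done as asked, in the order asked, and still so for the second after the job is handed in, while the arm keeps its last pose, push and grip.
It also fails if it takes over 72 s, if anything falls off the work surface, if the arm or the gripper's body presses on something with over 40 N, if the wrist force passes 120 N, or if a joint passes its speed limit or range.

## Working session

There is one attempt and no reset: what is moved stays moved. The work goes in short steps, Python scripts to look and compute and a tool call to move; the robot and the scene stay as the last step left them, time stands still between calls to the robot, and variables do not carry over. Pictures are saved under pics/ and viewed, and the job is handed in when it is done.

Besides the shell and the picture viewer there is one more tool, called after "Emit:" by a JSON object that holds its "name" and its "arguments", one argument or row to a line. arm_command: Moves the arm, as the interface text tells. Shifts and turns lie within -1 to 1; 1 stands for 8 cm of shift or 1.5 rad of turn. Its arguments: {"type":"object","properties":{"deltas":{"type":"array"}},"required":["deltas"]}

```bash
ls; mkdir -p pics; python3 - <<'E'
from station import *
import cv2,numpy as np
s=get_state();print(s)
for n in("scene","side","wrist"):
    im=capture(n);cv2.imwrite(f"pics/{n}0.png",im);c=calibration(n);print(n,{k:np.round(v,4).tolist() if hasattr(v,'__len__') else v for k,v in c.items()})
E
```

```text
pics
{'time': 0.0, 'q': array([-2.44672805e-03,  3.53662779e-01,  1.63413441e+00, -1.21319162e-06,
        1.15521881e+00, -2.43318022e-03]), 'qvel': array([-0.00061102, -0.00140183, -0.00014587,  0.00055429, -0.00108032,
       -0.00061093]), 'effort': array([-2.43486713e-03, -5.93846583e+01, -3.34216332e+01,  6.94100303e-02,
        2.34022352e-02, -1.15005114e-04]), 'tool_pos': array([ 6.24763084e+02, -2.88118319e-02,  4.03954262e+02]), 'tool_rot': array([-5.04061124e-04,  7.07111219e-01,  7.07101986e-01, -5.02390018e-04]), 'ft_force': array([ 0.40722733, -0.42954654,  0.15691042]), 'torque': array([-0.00361411, -0.01398884, -0.04211947]), 'opening': 0.9959720692430328}
scene {'fx': 515.117115088435, 'fy': 515.117115088435, 'cx': 325.9078907375795, 'cy': 200.90720794613452, 'T': [[0.5239, 0.5367, -0.6614, 1455.6073], [0.8518, -0.3253, 0.4107, -743.5354], [0.0053, -0.7785, -0.6276, 997.148], [0.0, 0.0, 0.0, 1.0]]}
side {'fx': 505.77649997878007, 'fy': 505.77649997878007, 'cx': 323.7326428865865, 'cy': 200.15800527620593, 'T': [[0.7342, -0.452, 0.5066, -384.0456], [-0.6788, -0.5027, 0.5352, -1035.4065], [0.0127, -0.7369, -0.6759, 1200.4869], [0.0, 0.0, 0.0, 1.0]]}
wrist {'fx': 309.70691628693146, 'fy': 309.70691628693146, 'cx': 322.82334111956123, 'cy': 198.4979251554292, 'T_tool_cam': [[0.0001, -0.9589, -0.2836, 78.5306], [1.0, -0.0002, 0.0009, 0.9569], [-0.0009, -0.2836, 0.9589, 19.1796], [0.0, 0.0, 0.0, 1.0]]}
```

View pics/scene0.png

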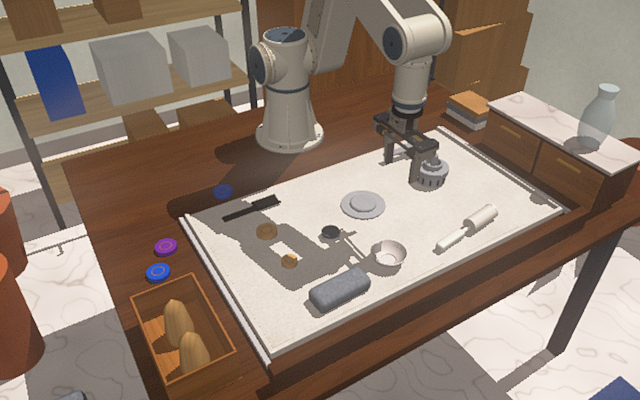

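View pics/side0.png

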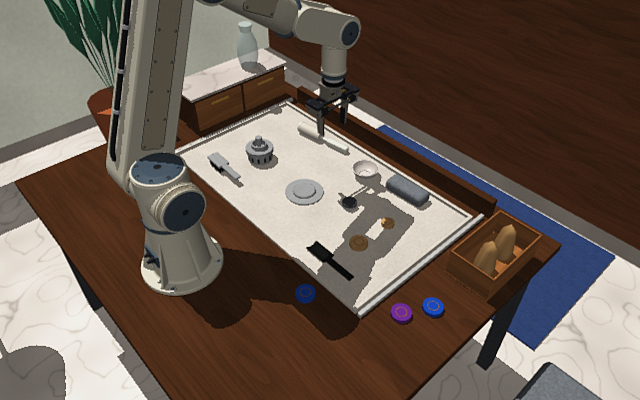

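View pics/wrist0.png

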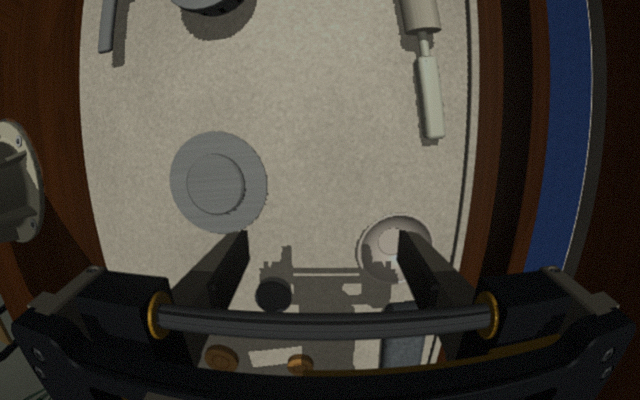

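```bash
cat > h.py <<'E'
import cv2,numpy as np
from station import *
from scipy.spatial.transform import Rotation as R
def ray(n,uv,st=None):
    c=calibration(n);uv=np.atleast_2d(np.array(uv,float))
    a=np.c_[(uv[:,0]-c['cx'])/c['fx'],(uv[:,1]-c['cy'])/c['fy']]
    if n=='wrist':
        th=np.linalg.norm(a,axis=1,keepdims=True);d=np.c_[a/np.maximum(th,1e-9)*np.sin(th),np.cos(th)]
        q=st['tool_rot'];Tt=np.eye(4);Tt[:3,:3]=R.from_quat([q[1],q[2],q[3],q[0]]).as_matrix();Tt[:3,3]=st['tool_pos']
        T=Tt@np.array(c['T_tool_cam'])
    else: d=np.c_[a,np.ones(len(a))];T=np.array(c['T'])
    return T[:3,3],d@T[:3,:3].T
def toplane(n,uv,z,st=None):
    o,d=ray(n,uv,st);return o+d*((z-o[2])/d[:,2])[:,None]
def circ(P):
    P=np.asarray(P)[:,:2];A=np.c_[2*P,np.ones(len(P))];s=np.linalg.lstsq(A,(P**2).sum(1),rcond=None)[0]
    return s[:2],np.sqrt(s[2]+s[:2]@s[:2])
def crop(im,x,y,w,h,f,name):
    cv2.imwrite(name,cv2.resize(im[y:y+h,x:x+w],None,fx=f,fy=f,interpolation=cv2.INTER_CUBIC))
E
python3 - <<'E'
from h import *
import station;print([x for x in dir(station) if x[0]!='_'], getattr(station,'tips_ahead',None))
for n,p in (("scene",[(266,230),(289,259),(363,200),(432,165)]),("side",[(358,241),(387,222),(304,190),(259,148)])):
    print(n,[toplane(n,q,z)[0].round(0).tolist() for q,z in zip(p,(24,24,23,60))])
s=cv2.imread('pics/scene0.png');crop(s,190,150,260,140,3,'pics/s0c.png')
s=cv2.imread('pics/side0.png');crop(s,190,120,240,170,3,'pics/d0c.png')
E
```

```text
['PlanningError', 'calibration', 'capture', 'get_state', 'sign_off', 'tips_ahead'] 190.1
scene [[454.0, -319.0, 24.0], [588.0, -318.0, 24.0], [483.0, -8.0, 23.0], [488.0, 253.0, 60.0]]
side [[449.0, -317.0, 24.0], [581.0, -321.0, 24.0], [483.0, -18.0, 23.0], [487.0, 242.0, 60.0]]
```

View pics/s0c.png

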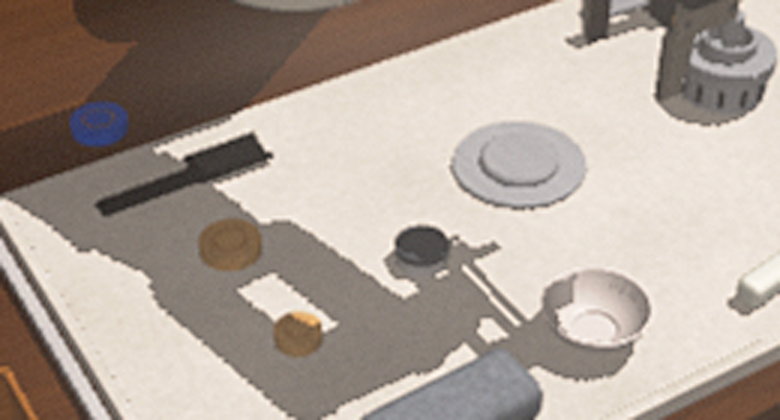

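View pics/d0c.png

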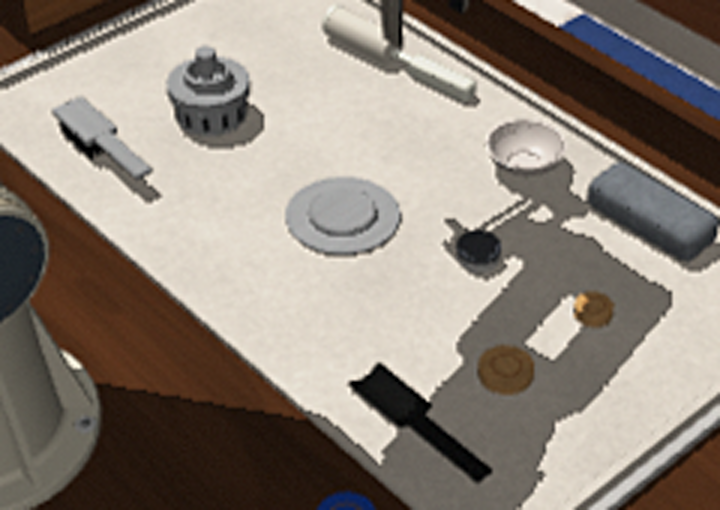

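```bash
python3 - <<'E'
from h import *
st=get_state()
def blob(n,im,box,cond,z):
    x,y,w,h=box;c=im[y:y+h,x:x+w].astype(int)
    m=cond(c).astype(np.uint8);m=cv2.morphologyEx(m,cv2.MORPH_OPEN,np.ones((3,3)));m=cv2.morphologyEx(m,cv2.MORPH_CLOSE,np.ones((5,5)))
    k=max(cv2.findContours(m,cv2.RETR_EXTERNAL,cv2.CHAIN_APPROX_NONE)[0],key=cv2.contourArea)
    p=cv2.convexHull(k)[:,0]+[x,y]
    cc,r=circ(toplane(n,p,z,st));print(n,box,cc.round(1),round(r,1),'px',p.mean(0).round(0),cv2.contourArea(k))
im={n:cv2.imread(f'pics/{n}0.png') for n in('scene','side','wrist')}
grey=lambda c:(c[...,2]-c[...,0]<22)&(c.sum(2)>200)
for n,uv in (('scene',[(363,204),(400,170)]),('side',[(304,192),(340,160)]),('wrist',[(190,150),(300,100)])):
    print(n,[im[n][v,u].tolist() for u,v in uv])
blob('scene',im['scene'],(325,180,75,50),grey,15)
blob('side',im['side'],(275,170,60,45),grey,15)
blob('wrist',im['wrist'],(155,120,120,118),grey,15)
brown=lambda c:(c[...,2]-c[...,0]>30)
for u in [(266,231),(289,262),(250,240)]:print(im['scene'][u[1],u[0]])
blob('scene',im['scene'],(245,213,45,35),brown,22)
blob('scene',im['scene'],(272,245,35,28),brown,22)
blob('side',im['side'],(340,228,35,28),brown,22)
blob('side',im['side'],(374,210,28,25),brown,22)
crop(im['wrist'],150,110,140,130,4,'pics/w0c.png')
E
```

```text
scene [[185, 183, 189], [208, 221, 231]]
side [[168, 169, 170], [205, 218, 227]]
wrist [[99, 104, 102], [131, 151, 157]]
scene (325, 180, 75, 50) [483.1  10.7] 151.2 px [358. 203.] 2991.5
side (275, 170, 60, 45) [485.  -14.8] 71.7 px [303. 190.] 813.0
wrist (155, 120, 120, 118) [490.2 -18.6] 79.4 px [218. 176.] 8558.0
[ 70  98 124]
[ 72  97 121]
[117 124 136]
scene (245, 213, 45, 35) [ 455.7 -318.5] 33.9 px [265. 231.] 275.5
scene (272, 245, 35, 28) [ 590.9 -319.3] 25.9 px [288. 260.] 193.0
side (340, 228, 35, 28) [ 444.8 -320.6] 33.0 px [359. 243.] 223.0
side (374, 210, 28, 25) [ 581.4 -322.8] 25.3 px [386. 222.] 111.0
```

Emit:
{"name": "arm_command", "arguments": {
  "deltas": [-0.25, -0.5, 0, 0, 0, 0, -1, -0.5, -1, 0, 0, 0, 0, -1, -0.5, -1, 0, 0, 0, 0, -1]
}}

```text
time: 0.45
tool_pos: [582.8, -83.2, 403.7]
tool_rot: [-0.001, 0.708, 0.706, -0.002]
ft_force: [-0.1, 0.2, 1.4]
opening: 0.997
```

Emit:
{"name": "arm_command", "arguments": {
  "deltas": [-0.25, -0.5, 0, 0, 0, 0, -1, -0.5, -1, 0, 0, 0, 0, -1, -0.5, -1, 0, 0, 0, 0, -1]
}}

```text
time: 0.75
tool_pos: [541.0, -166.3, 403.6]
tool_rot: [-0.001, 0.709, 0.705, -0.002]
ft_force: [-0.4, 1.1, 0.1]
opening: 1.003
```

Emit:
{"name": "arm_command", "arguments": {
  "deltas": [-0.25, -0.5, -0.2, 0, 0, 0, -1, -0.5, -1, -0.5, 0, 0, 0, -1, -0.5, -1, -0.5, 0, 0, 0, -1]
}}

```text
time: 1.05
tool_pos: [498.8, -248.5, 360.9]
tool_rot: [-0.003, 0.71, 0.704, -0.003]
ft_force: [1.0, 0.7, -0.5]
opening: 1.001
```

Emit:
{"name": "arm_command", "arguments": {
  "deltas": [-0.3, -0.45, 0, 0, 0, 0, -1, -0.6, -0.88, -0.2, 0, 0, 0, -1, -0.6, -0.88, -0.5, 0, 0, 0, -1, -0.6, -0.88, -0.5, 0, 0, 0, -1]
}}

```text
time: 1.45
tool_pos: [450.2, -318.4, 318.8]
tool_rot: [-0.005, 0.711, 0.704, -0.003]
ft_force: [0.5, 0.5, 0.0]
opening: 1.001
```

```bash
python3 - <<'E'
from h import *
st=get_state();print(st['tool_pos'].round(1))
im=capture('wrist');cv2.imwrite('pics/w1.png',im)
E
```

```text
[ 450.2 -318.4  318.8]
```

View pics/w1.png

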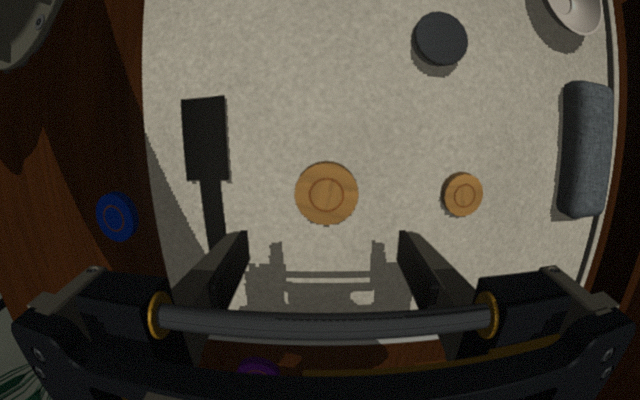

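```bash
cat >> h.py <<'E'
def blob(n,im,box,cond,z,st=None,ret=False):
    x,y,w,h=box;c=im[y:y+h,x:x+w].astype(int)
    m=cond(c).astype(np.uint8);m=cv2.morphologyEx(m,cv2.MORPH_OPEN,np.ones((3,3)));m=cv2.morphologyEx(m,cv2.MORPH_CLOSE,np.ones((5,5)))
    k=max(cv2.findContours(m,cv2.RETR_EXTERNAL,cv2.CHAIN_APPROX_NONE)[0],key=cv2.contourArea)
    p=cv2.convexHull(k)[:,0]+[x,y]
    cc,r=circ(toplane(n,p,z,st));print(n,box,cc.round(1),'r',round(r,1),'px',p.mean(0).round(0),p.min(0),p.max(0))
    return cc,r
brown=lambda c:(c[...,2]-c[...,0]>45)
E
python3 - <<'E'
from h import *
st=get_state();im=cv2.imread('pics/w1.png')
for z in (24,17,10):
    blob('wrist',im,(280,140,90,90),brown,z,st);blob('wrist',im,(430,160,70,70),brown,z,st)
print(toplane('wrist',[(182,98),(229,180),(222,240),(205,240)],20,st).round(0))
E
grep -n . /dev/null; crop=1; python3 - <<'E'
import sys;sys.path.insert(0,'.')
import os;os.chdir('.')
from h import *
crop(cv2.imread('pics/w1.png'),170,90,340,150,2.3,'pics/w1c.png')
E
```

```text
wrist (280, 140, 90, 90) [ 452.2 -317.2] r 29.9 px [326. 195.] [294 163] [358 224]
wrist (430, 160, 70, 70) [ 589.6 -318.4] r 21.9 px [464. 194.] [445 173] [482 215]
wrist (280, 140, 90, 90) [ 452.1 -319.1] r 30.7 px [326. 195.] [294 163] [358 224]
wrist (430, 160, 70, 70) [ 593.  -320.4] r 22.5 px [464. 194.] [445 173] [482 215]
wrist (280, 140, 90, 90) [ 452.1 -321.1] r 31.4 px [326. 195.] [294 163] [358 224]
wrist (430, 160, 70, 70) [ 596.5 -322.4] r 23.0 px [464. 194.] [445 173] [482 215]
[[ 315. -221.   20.]
 [ 359. -303.   20.]
 [ 345. -367.   20.]
 [ 325. -367.   20.]]
```

View pics/w1c.png

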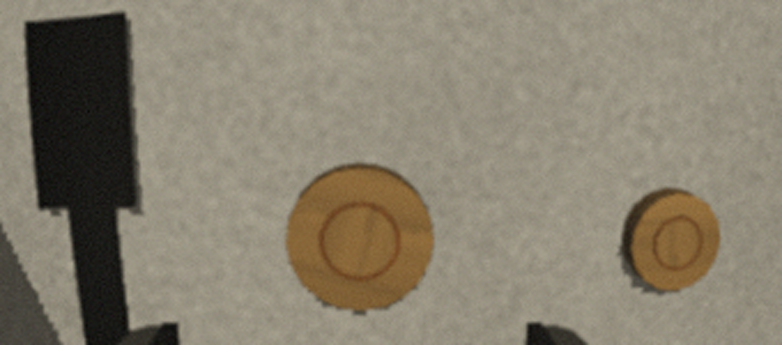

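```bash
cat >> h.py <<'E'
def go(x,y,z):
    s=get_state();q=s['tool_rot'];Rc=R.from_quat([q[1],q[2],q[3],q[0]])
    Rt=R.from_quat([2**-.5,2**-.5,0,0])
    print('t',round(float(s['time']),2),'pos',s['tool_pos'].round(1),'sh/80',((np.array([x,y,z])-s['tool_pos'])/80).round(3),'turn/1.5',((Rt*Rc.inv()).as_rotvec()/1.5).round(4),'F',s['ft_force'].round(1),'op',round(float(s['opening'])*92,1))
    g=s['tool_pos']+Rc.apply([0,0,190.1]);print('tip',g.round(1))
E
python3 -c "
from h import *
go(452.2,-318,203)"
```

```text
t 1.5 pos [ 451.  -318.2  320.2] sh/80 [ 0.015  0.003 -1.465] turn/1.5 [-0.0005 -0.0068  0.0058] F [-0.2 -0.3  0.1] op 92.1
tip [ 449.1 -318.1  130.1]
```

Emit:
{"name": "arm_command", "arguments": {
  "deltas": [0.015, 0.003, -0.4, 0, -0.007, 0.006, -1, 0.015, 0.003, -0.8, 0, -0.007, 0.006, -1, 0.015, 0.003, -0.8, 0, -0.007, 0.006, -1]
}}

```text
time: 1.8
tool_pos: [452.3, -316.2, 254.2]
tool_rot: [-0.003, 0.707, 0.708, 0.0]
ft_force: [-0.7, 0.1, 0.9]
opening: 1.002
```

```bash
python3 -c "
from h import *
go(452.2,-318,203)"
```

```text
t 1.8 pos [ 452.3 -316.2  254.2] sh/80 [-0.001 -0.022 -0.64 ] turn/1.5 [-0.0025 -0.0023 -0.0011] F [-0.7  0.1  0.9] op 92.2
tip [ 451.6 -315.5   64.1]
```

Emit:
{"name": "arm_command", "arguments": {
  "deltas": [0, -0.022, -0.35, 0, -0.002, 0, -1, 0, -0.022, -0.64, 0, -0.002, 0, -1, 0, -0.022, -0.64, 0, -0.002, 0, -1, 0, -0.022, -0.64, 0, -0.002, 0, -1]
}}

```text
time: 2.2
tool_pos: [453.3, -317.9, 204.6]
tool_rot: [-0.001, 0.706, 0.708, 0.001]
ft_force: [0.5, -0.1, -0.6]
opening: 1.001
```

```bash
python3 -c "
from h import *
go(452.2,-318,203)
cv2.imwrite('pics/w2.png',capture('wrist'))"
```

```text
t 2.2 pos [ 453.3 -317.9  204.6] sh/80 [-0.014 -0.001 -0.02 ] turn/1.5 [-0.0022  0.0003 -0.0016] F [ 0.5 -0.1 -0.6] op 92.0
tip [ 453.4 -317.3   14.5]
```

View pics/w2.png

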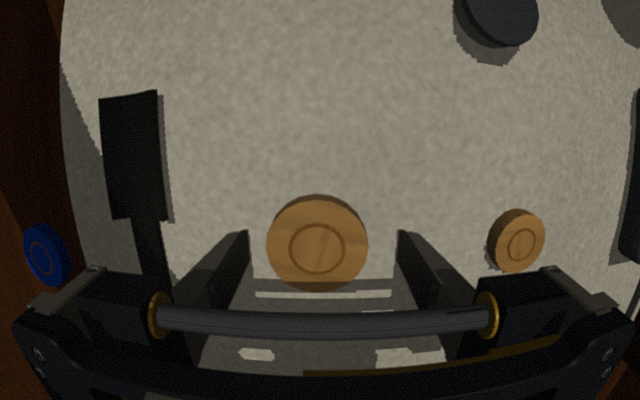

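```bash
python3 -c "
from h import *
st=get_state();im=cv2.imread('pics/w2.png')
blob('wrist',im,(255,180,125,113),brown,24,st)
print(toplane('wrist',[(248,243),(398,243),(323,243),(323,233)],20,st))
go(450.5,-318,203)"
```

```text
wrist (255, 180, 125, 113) [ 451.  -317.1] r 29.8 px [315. 239.] [266 200] [367 281]
[[ 409.86931611 -316.0154332    20.        ]
 [ 499.80226321 -315.90116845   20.        ]
 [ 454.80149793 -315.38304283   20.        ]
 [ 454.78533612 -308.99738976   20.        ]]
t 2.25 pos [ 453.4 -318.1  204.9] sh/80 [-0.036  0.002 -0.024] turn/1.5 [-0.0018  0.0008 -0.0015] F [-0.2  0.3  0.5] op 92.2
tip [ 453.6 -317.6   14.8]
```

Emit:
{"name": "arm_command", "arguments": {
  "deltas": [-0.035, 0.008, -0.02, 0, 0, 0, -1, -0.035, 0.008, -0.02, 0, 0, 0, 1, -0.035, 0.008, -0.02, 0, 0, 0, 1, -0.035, 0.008, -0.02, 0, 0, 0, 1, -0.035, 0.008, -0.02, 0, 0, 0, 1, -0.035, 0.008, -0.02, 0, 0, 0, 1]
}}

```text
time: 2.85
tool_pos: [450.6, -317.6, 203.4]
tool_rot: [-0.0, 0.706, 0.708, 0.001]
ft_force: [-0.5, 0.9, 2.2]
opening: 0.642
```

```bash
python3 -c "
from h import *
go(450.5,-318,203)"
```

```text
t 2.85 pos [ 450.6 -317.6  203.4] sh/80 [-0.001 -0.005 -0.005] turn/1.5 [-0.0018  0.0008 -0.0014] F [-0.5  0.9  2.2] op 59.0
tip [ 450.8 -317.1   13.3]
```

Emit:
{"name": "arm_command", "arguments": {
  "deltas": [0, 0, 0.3, 0, 0, 0, 1, 0, 0, 0.8, 0, 0, 0, 1, 0, 0.4, 1, 0, 0, 0, 1, 0.15, 1, 1, 0, 0, 0, 1, 0.15, 1, 1, 0, 0, 0, 1]
}}

```text
time: 3.35
tool_pos: [463.0, -233.9, 283.9]
tool_rot: [-0.001, 0.706, 0.709, 0.002]
ft_force: [0.2, -0.1, -1.7]
opening: 0.643
```

Emit:
{"name": "arm_command", "arguments": {
  "deltas": [0.1, 0.5, 0.3, 0, 0, 0, 1, 0.15, 1, 0.5, 0, 0, 0, 1, 0.15, 1, 0.5, 0, 0, 0, 1]
}}

```text
time: 3.65
tool_pos: [475.7, -151.2, 325.6]
tool_rot: [-0.0, 0.705, 0.71, 0.003]
ft_force: [0.1, 0.2, -0.3]
opening: 0.644
```

Emit:
{"name": "arm_command", "arguments": {
  "deltas": [0.1, 0.5, 0, 0, 0, 0, 1, 0.15, 1, 0, 0, 0, 0, 1, 0.15, 1, 0, 0, 0, 0, 1, 0.15, 1, 0, 0, 0, 0, 1]
}}

```text
time: 4.05
tool_pos: [487.7, -71.2, 325.2]
tool_rot: [-0.0, 0.704, 0.71, 0.002]
ft_force: [-0.3, 0.6, 0.3]
opening: 0.644
```

```bash
python3 -c "
from h import *
go(484,-14,300)
cv2.imwrite('pics/w3.png',capture('wrist'))"
```

```text
t 4.05 pos [487.7 -71.2 325.2] sh/80 [-0.046  0.715 -0.315] turn/1.5 [-0.0024  0.002  -0.0061] F [-0.3  0.6  0.3] op 59.2
tip [488.3 -70.5 135.1]
```

View pics/w3.png

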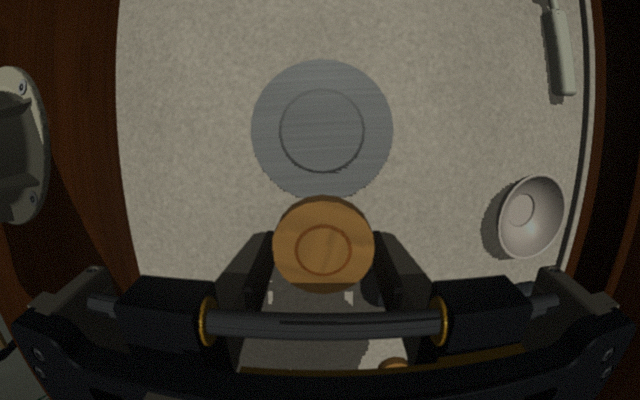

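```bash
python3 - <<'E'
from h import *
st=get_state();im=cv2.imread('pics/w3.png')
b=cv2.GaussianBlur(im,(0,0),1.2).astype(int)
for u,v in ((322,70),(320,130),(322,45),(230,130)):print(b[v,u])
m=((b[...,2]-b[...,0])<9).astype(np.uint8);m[:50]=0;m[193:]=0;m[:,:240]=0;m[:,405:]=0
m=cv2.morphologyEx(m,cv2.MORPH_OPEN,np.ones((5,5)));
k=max(cv2.findContours(m,cv2.RETR_EXTERNAL,cv2.CHAIN_APPROX_NONE)[0],key=cv2.contourArea)[:,0]
k=k[k[:,1]<188];print(k.min(0),k.max(0))
for z in(15,12.5):print(z,circ(toplane('wrist',k,z,st)))
g=cv2.GaussianBlur(cv2.cvtColor(im,6),(0,0),1)
h=cv2.HoughCircles(cv2.resize(g[75:185,260:385],None,fx=4,fy=4),cv2.HOUGH_GRADIENT,1.5,200,param1=60,param2=30,minRadius=140,maxRadius=190);print(h)
if h is not None:
  x,y,r=h[0,0]/4;t=np.linspace(0,6.28,60)
  P=np.c_[260+x+r*np.cos(t),75+y+r*np.sin(t)]
  for z in (10+10,23):print(z,circ(toplane('wrist',P,z,st)))
# held disc
blob('wrist',im,(265,185,120,100),lambda c:(c[...,2]-c[...,0]>45),24+122,st)
crop(im,240,50,170,145,4,'pics/w3c.png')
E
```

```text
[103 106 105]
[94 96 95]
[115 130 134]
[117 132 137]
[251  60] [392 187]
15 (array([488.06217575, -11.93057345]), np.float64(66.91283018021068))
12.5 (array([488.06264861, -12.09151722]), np.float64(67.48707782157048))
None
wrist (265, 185, 120, 100) [489.3 -70.9] r 29.8 px [322. 236.] [272 201] [373 284]
```

View pics/w3c.png

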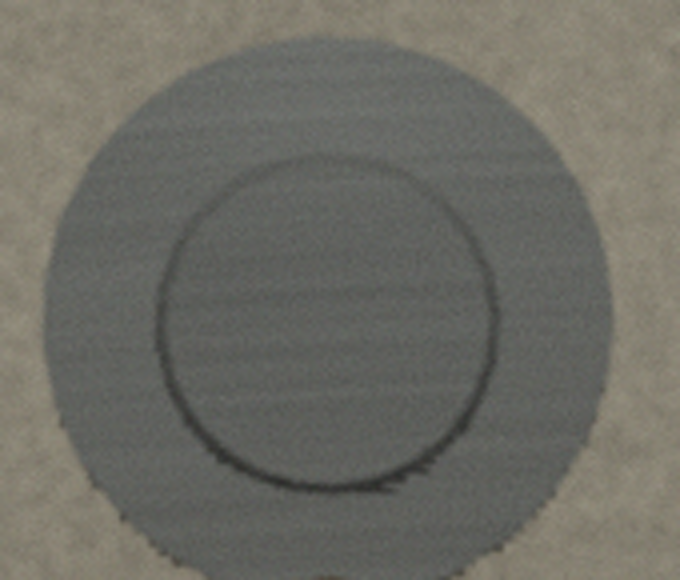

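Emit:
{"name": "arm_command", "arguments": {
  "deltas": [-0.015, 0.4, 0, 0, 0.002, -0.006, 1, -0.015, 0.737, -0.3, 0, 0.002, -0.006, 1, -0.015, 0.737, -0.8, 0, 0.002, -0.006, 1, -0.015, 0.737, -0.8, 0, 0.002, -0.006, 1]
}}

```text
time: 4.5
tool_pos: [484.6, -13.6, 257.6]
tool_rot: [-0.004, 0.708, 0.707, -0.001]
ft_force: [0.1, 0.6, -0.5]
opening: 0.642
```

```bash
python3 - <<'E'
from h import *
go(486.5,-12.3,217)
print(toplane('wrist',[(321.7,130.5)],20,{'tool_pos':np.array([487.7,-71.2,325.2]),'tool_rot':np.array([0,.704,.71,.002])/np.linalg.norm([0,.704,.71,.002])}))
w=capture('wrist');cv2.imwrite('pics/w4.png',w)
for n,b in(('side',(255,140,100,80)),('scene',(310,150,110,90))):
    i=capture(n);crop(i,*b,5,f'pics/{n}4.png')
E
```

```text
t 4.5 pos [484.6 -13.6 257.6] sh/80 [ 0.024  0.016 -0.508] turn/1.5 [-0.0023 -0.0048  0.0009] F [ 0.1  0.6 -0.5] op 59.0
tip [483.2 -13.   67.5]
[[488.24028709 -11.29880514  20.        ]]
```

View pics/w4.png

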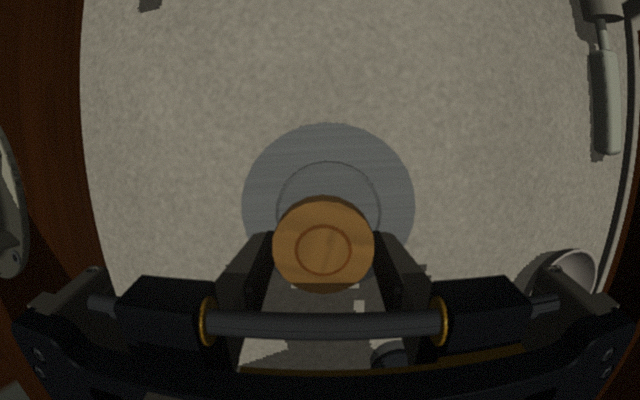

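View pics/side4.png

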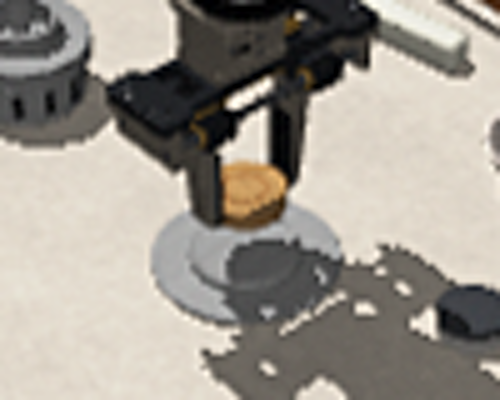

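```bash
cat >> h.py <<'E'
def dish(im,st,box,z=15,thr=9):
    x0,y0,x1,y1=box
    b=cv2.GaussianBlur(im,(0,0),1.2).astype(int)
    m=((b[...,2]-b[...,0])<thr).astype(np.uint8);M=np.zeros_like(m);M[y0:y1,x0:x1]=m[y0:y1,x0:x1]
    M=cv2.morphologyEx(M,cv2.MORPH_OPEN,np.ones((5,5)))
    k=max(cv2.findContours(M,cv2.RETR_EXTERNAL,cv2.CHAIN_APPROX_NONE)[0],key=cv2.contourArea)[:,0]
    h=cv2.convexHull(k.reshape(-1,1,2))[:,0];h=h[(h[:,1]<y1-4)]
    P=toplane('wrist',h,z,st);c,r=circ(P)
    for _ in range(3):
        e=abs(np.linalg.norm(P[:,:2]-c,axis=1)-r);P2=P[e<1.5];c,r=circ(P2)
    print('dish',c.round(1),round(r,1),len(P2),len(P),h.min(0),h.max(0));return c
E
python3 - <<'E'
from h import *
st=get_state();im=cv2.imread('pics/w4.png')
go(0,0,0)
for b in ((225,110,430,200),(225,110,430,225)): dish(im,st,b)
blob('wrist',im,(265,185,120,100),lambda c:(c[...,2]-c[...,0]>45),st['tool_pos'][2]-203+24,st)
E
```

```text
t 4.65 pos [486.9 -14.  262. ] sh/80 [-6.086  0.174 -3.275] turn/1.5 [-0.0022  0.0001  0.0016] F [ 0.4 -0.1 -0.3] op 59.1
tip [486.9 -13.3  71.9]
dish [492.1 -13.1] 68.9 24 24 [242 123] [413 194]
dish [492.1 -13.2] 68.9 27 27 [242 123] [414 217]
wrist (265, 185, 120, 100) [488.  -12.9] r 29.6 px [325. 236.] [273 201] [373 284]
```

```bash
python3 - <<'E'
from h import *
st=get_state();im=capture('wrist');go(0,0,0)
dish(im,st,(225,110,430,225))
blob('wrist',im,(265,185,120,100),lambda c:(c[...,2]-c[...,0]>45),st['tool_pos'][2]-203+24,st)
E
```

```text
t 4.7 pos [487.2 -13.9 262.5] sh/80 [-6.089  0.173 -3.282] turn/1.5 [-0.0022  0.0011  0.0016] F [-0.1  0.4 -0.6] op 59.3
tip [487.5 -13.2  72.4]
dish [487.9 -11.3] 67.5 35 35 [238 122] [407 219]
wrist (265, 185, 120, 100) [488.1 -12.9] r 29.6 px [320. 237.] [273 201] [373 284]
```

Emit:
{"name": "arm_command", "arguments": {
  "deltas": [0, 0.016, -0.25, 0, 0, 0, 1, 0, 0.016, -0.45, 0, 0, 0, 1, 0, 0.016, -0.56, 0, 0, 0, 1, 0, 0.016, -0.565, 0, 0, 0, 1, 0, 0.016, -0.565, 0, 0, 0, 1]
}}

```text
time: 5.2
tool_pos: [487.6, -12.8, 218.1]
tool_rot: [-0.0, 0.708, 0.706, 0.002]
ft_force: [-0.4, 0.2, -0.2]
opening: 0.641
```

```bash
python3 - <<'E'
from h import *
go(487.2,-12.6,216.5)
E
```

```text
t 5.2 pos [487.6 -12.8 218.1] sh/80 [-0.005  0.003 -0.02 ] turn/1.5 [-0.0022  0.0018  0.0019] F [-0.4  0.2 -0.2] op 59.0
tip [488.1 -12.2  28. ]
```

Emit:
{"name": "arm_command", "arguments": {
  "deltas": [0, 0, -0.02, 0, 0, 0, 1, 0, 0, -0.02, 0, 0, 0, 1]
}}

```text
time: 5.4
tool_pos: [487.9, -12.9, 217.2]
tool_rot: [0.0, 0.708, 0.706, 0.003]
ft_force: [0.2, -0.7, 0.7]
opening: 0.638
```

Emit:
{"name": "arm_command", "arguments": {
  "deltas": [0, 0, 0, 0, 0, 0, 0.2, 0, 0, 0, 0, 0, 0, -1, 0, 0, 0, 0, 0, 0, -1, 0, 0, 0, 0, 0, 0, -1, 0, 0, 0.3, 0, 0, 0, -1, 0, 0, 0.8, 0, 0, 0, -1, 0, 0, 1, 0, 0, 0, -1, 0, 0, 1, 0, 0, 0, -1]
}}

```text
time: 6.2
tool_pos: [488.8, -12.9, 299.4]
tool_rot: [0.002, 0.708, 0.706, 0.004]
ft_force: [0.8, -0.3, -0.8]
opening: 0.998
```

```bash
python3 - <<'E'
from h import *
capture('side');st=get_state();im=capture('wrist');go(487.2,-12.6,216.5)
cv2.imwrite('pics/w5.png',im)
E
```

```text
t 6.3 pos [487.7 -12.9 296.9] sh/80 [-0.007  0.003 -1.005] turn/1.5 [-0.0022  0.0028  0.0019] F [-0.1 -0.1  0.5] op 92.1
tip [488.5 -12.3 106.8]
```

View pics/w5.png

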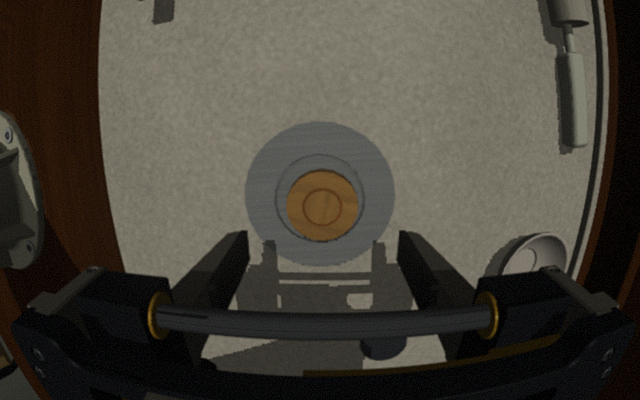

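```bash
python3 - <<'E'
from h import *
st=get_state();im=cv2.imread('pics/w5.png')
dish(im,st,(225,110,420,240))
blob('wrist',im,(270,155,110,100),brown,37,st)
b=cv2.GaussianBlur(im,(0,0),1);go(588.5,-319,300)
E
```

```text
dish [486.9 -11. ] 67.2 35 35 [245 122] [393 232]
wrist (270, 155, 110, 100) [489.1 -11.6] r 29.3 px [322. 206.] [287 172] [357 239]
t 6.3 pos [487.7 -12.9 296.9] sh/80 [ 1.26  -3.827  0.038] turn/1.5 [-0.0022  0.0028  0.0019] F [-0.1 -0.1  0.5] op 92.1
tip [488.5 -12.3 106.8]
```

Emit:
{"name": "arm_command", "arguments": {
  "deltas": [0.15, -0.5, 0, 0, 0, 0, -1, 0.31, -1, 0, 0, 0, 0, -1, 0.31, -1, 0, 0, 0, 0, -1]
}}

```text
time: 6.6
tool_pos: [513.4, -96.0, 295.6]
tool_rot: [0.0, 0.709, 0.705, 0.002]
ft_force: [1.1, 0.5, -0.6]
opening: 1.003
```

Emit:
{"name": "arm_command", "arguments": {
  "deltas": [0.15, -0.5, 0, 0, 0, 0, -1, 0.31, -1, 0, 0, 0, 0, -1, 0.31, -1, 0, 0, 0, 0, -1]
}}

```text
time: 6.9
tool_pos: [539.0, -178.9, 294.2]
tool_rot: [0.001, 0.71, 0.704, 0.002]
ft_force: [-0.3, 0.6, 0.1]
opening: 1.002
```

Emit:
{"name": "arm_command", "arguments": {
  "deltas": [0.15, -0.5, 0, 0, 0, 0, -1, 0.31, -1, 0, 0, 0, 0, -1, 0.31, -1, 0, 0, 0, 0, -1]
}}

```text
time: 7.2
tool_pos: [564.6, -261.5, 293.0]
tool_rot: [0.001, 0.711, 0.704, 0.002]
ft_force: [0.1, 1.4, 0.3]
opening: 1.001
```

```bash
python3 - <<'E'
from h import *
go(588.5,-319,290)
E
```

```text
t 7.2 pos [ 564.6 -261.5  293. ] sh/80 [ 0.299 -0.719 -0.037] turn/1.5 [-0.0008  0.0025  0.0066] F [0.1 1.4 0.3] op 92.1
tip [ 565.3 -261.2  102.9]
```

Emit:
{"name": "arm_command", "arguments": {
  "deltas": [0.15, -0.4, 0, 0, 0, 0.006, -1, 0.3, -0.72, 0, 0, 0.002, 0.006, -1, 0.3, -0.72, -0.1, 0, 0.002, 0.006, -1, 0.3, -0.72, -0.1, 0, 0.002, 0.006, -1, 0.3, -0.72, -0.1, 0, 0.002, 0.006, -1]
}}

```text
time: 7.7
tool_pos: [587.8, -317.2, 283.7]
tool_rot: [-0.002, 0.707, 0.707, 0.0]
ft_force: [0.5, 0.4, -0.1]
opening: 0.998
```

```bash
python3 - <<'E'
from h import *
st=get_state();im=capture('wrist');cv2.imwrite('pics/w6.png',im);go(588.5,-319,203)
blob('wrist',im,(260,150,130,120),brown,24,st)
E
```

```text
t 7.75 pos [ 588.1 -317.4  284.3] sh/80 [ 0.006 -0.02  -1.016] turn/1.5 [-0.0016 -0.0007  0.    ] F [-0.2  0.4  0.7] op 91.9
tip [ 587.9 -316.9   94.2]
wrist (260, 150, 130, 120) [ 587.3 -318. ] r 21.5 px [325. 209.] [296 184] [347 233]
```

View pics/w6.png

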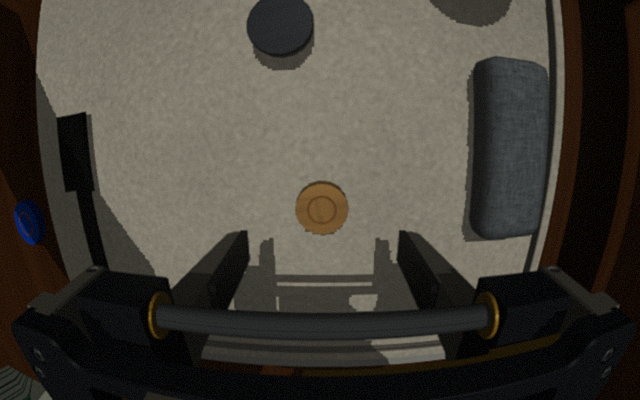

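Emit:
{"name": "arm_command", "arguments": {
  "deltas": [-0.015, -0.01, -0.4, 0, 0, 0, -1, -0.015, -0.01, -0.85, 0, 0, 0, -1, -0.015, -0.01, -1, 0, 0, 0, -1, -0.015, -0.01, -1, 0, 0, 0, -1, -0.015, -0.01, -1, 0, 0, 0, -1]
}}

```text
time: 8.25
tool_pos: [587.2, -317.9, 205.2]
tool_rot: [-0.001, 0.707, 0.707, 0.001]
ft_force: [0.2, -0.4, 0.4]
opening: 0.999
```

```bash
python3 - <<'E'
from h import *
st=get_state();im=capture('wrist');cv2.imwrite('pics/w7.png',im);go(587,-318.2,203)
blob('wrist',im,(260,180,120,108),brown,24,st)
print(toplane('wrist',[(248,243),(398,243)],20,st))
E
```

```text
t 8.3 pos [ 587.4 -318.1  205.6] sh/80 [-0.005 -0.001 -0.032] turn/1.5 [-0.0011  0.0002 -0.0002] F [-0.6  0.2  0.3] op 92.2
tip [ 587.4 -317.8   15.5]
wrist (260, 180, 120, 108) [ 587.3 -318.2] r 21.6 px [323. 252.] [285 216] [358 282]
[[ 543.34274865 -315.97583937   20.        ]
 [ 633.42031533 -315.96320668   20.        ]]
```

Emit:
{"name": "arm_command", "arguments": {
  "deltas": [-0.01, 0, -0.03, 0, 0, 0, -1, -0.01, 0, -0.03, 0, 0, 0, 1, -0.01, 0, -0.03, 0, 0, 0, 1, -0.01, 0, -0.03, 0, 0, 0, 1, -0.01, 0, -0.03, 0, 0, 0, 1, -0.01, 0, -0.03, 0, 0, 0, 1, -0.01, 0, -0.03, 0, 0, 0, 1]
}}

```text
time: 9.0
tool_pos: [586.6, -318.1, 203.2]
tool_rot: [-0.001, 0.707, 0.707, 0.001]
ft_force: [0.2, -0.5, -1.4]
opening: 0.501
```

Emit:
{"name": "arm_command", "arguments": {
  "deltas": [0, 0, 0.3, 0, 0, 0, 1, 0, 0, 0.8, 0, 0, 0, 1, -0.1, 0.4, 1, 0, 0, 0, 1, -0.3, 1, 1, 0, 0, 0, 1, -0.3, 1, 1, 0, 0, 0, 1]
}}

```text
time: 9.5
tool_pos: [560.6, -234.3, 283.3]
tool_rot: [-0.002, 0.706, 0.708, 0.001]
ft_force: [-0.9, -0.8, -0.8]
opening: 0.465
```

Emit:
{"name": "arm_command", "arguments": {
  "deltas": [-0.15, 0.5, 0.3, 0, 0, 0, 1, -0.3, 1, 0.4, 0, 0, 0, 1, -0.3, 1, 0.4, 0, 0, 0, 1]
}}

```text
time: 9.8
tool_pos: [535.5, -151.2, 316.2]
tool_rot: [-0.003, 0.706, 0.709, 0.001]
ft_force: [-0.3, -0.2, -0.7]
opening: 0.469
```

Emit:
{"name": "arm_command", "arguments": {
  "deltas": [-0.15, 0.5, 0, 0, 0, 0, 1, -0.3, 1, 0, 0, 0, 0, 1, -0.3, 1, 0, 0, 0, 0, 1]
}}

```text
time: 10.1
tool_pos: [510.3, -68.6, 315.8]
tool_rot: [-0.004, 0.705, 0.709, 0.0]
ft_force: [-0.6, 0.3, 0.1]
opening: 0.463
```

```bash
python3 - <<'E'
from h import *
go(487,-13,285)
E
```

```text
t 10.1 pos [510.3 -68.6 315.8] sh/80 [-0.291  0.696 -0.385] turn/1.5 [-0.0039 -0.0031 -0.0045] F [-0.6  0.3  0.1] op 42.6
tip [509.4 -67.5 125.7]
```

Emit:
{"name": "arm_command", "arguments": {
  "deltas": [-0.15, 0.4, 0, -0.003, -0.003, -0.004, 1, -0.29, 0.7, 0, -0.003, -0.003, -0.004, 1, -0.29, 0.7, -0.3, -0.003, -0.003, -0.004, 1, -0.29, 0.7, -0.3, -0.003, -0.003, -0.004, 1, -0.29, 0.7, -0.3, -0.003, -0.003, -0.004, 1]
}}

```text
time: 10.6
tool_pos: [487.6, -13.4, 291.7]
tool_rot: [-0.001, 0.707, 0.707, 0.0]
ft_force: [0.3, 0.7, 0.6]
opening: 0.467
```

```bash
python3 - <<'E'
from h import *
i=capture('side');crop(i,255,120,120,100,5,'pics/side8.png')
i=capture('scene');crop(i,310,130,120,100,5,'pics/scene8.png')
st=get_state();im=capture('wrist');cv2.imwrite('pics/w8.png',im);go(487,-12.6,285)
dish(im,st,(225,110,420,240))
blob('wrist',im,(265,185,120,100),brown,st['tool_pos'][2]-203+24,st)
E
```

```text
t 10.75 pos [487.8 -13.4 292.4] sh/80 [-0.01   0.01  -0.093] turn/1.5 [-0.0007  0.0006  0.0001] F [-0.6 -0.  -0.7] op 42.6
tip [488.  -13.2 102.3]
dish [488.  -11.2] 67.4 39 39 [246 121] [397 234]
wrist (265, 185, 120, 100) [489.9  -3.2] r 28.5 px [325. 246.] [287 185] [360 281]
```

View pics/w8.png

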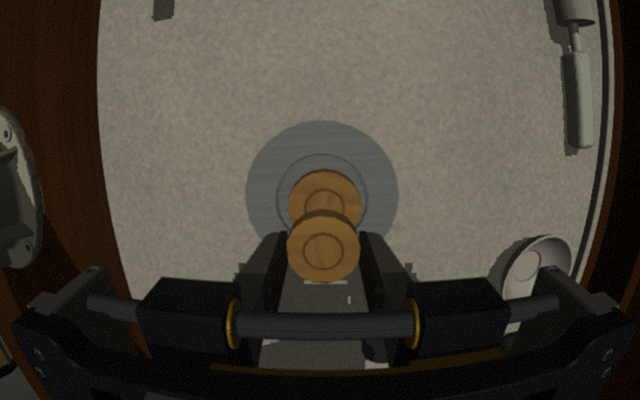

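View pics/scene8.png

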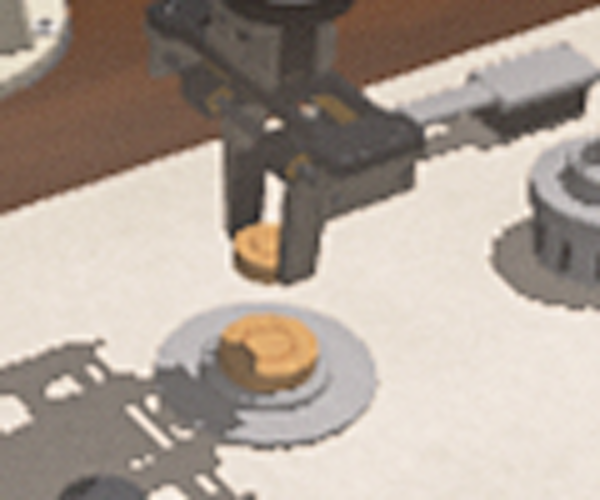

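View pics/side8.png

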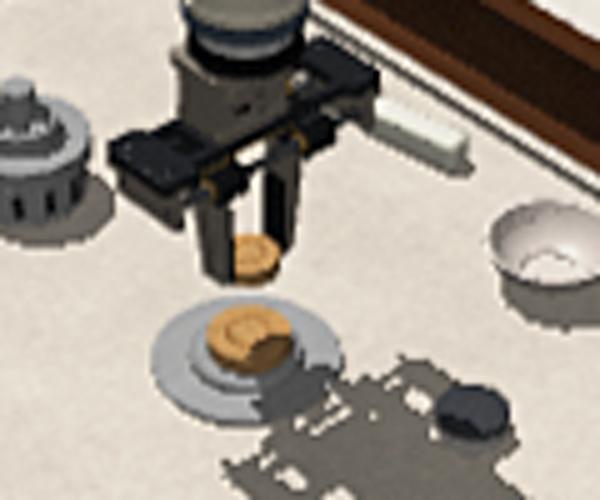

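```bash
python3 - <<'E'
from h import *
st=get_state();im=cv2.imread('pics/w8.png')
blob('wrist',im,(270,228,110,60),brown,113.4,st)
blob('wrist',im,(280,160,90,46),brown,37,st)
print(toplane('wrist',[(324,250)],113.4,st),toplane('wrist',[(325,206)],37,st))
crop(im,250,150,150,140,4,'pics/w8c.png')
E
```

```text
wrist (270, 228, 110, 60) [489. -13.] r 21.4 px [326. 261.] [287 228] [359 281]
wrist (280, 160, 90, 46) [490.1 -11.4] r 29.1 px [324. 186.] [288 172] [360 205]
[[489.72931871 -12.61570571 113.4       ]] [[490.94375764 -10.69951338  37.        ]]
```

View pics/w8c.png

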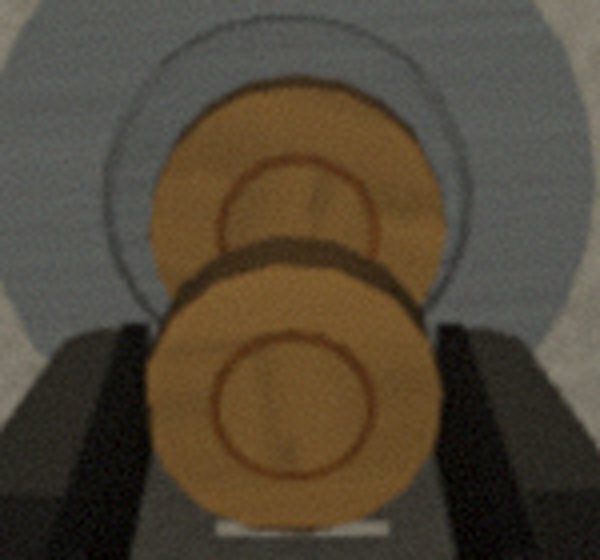

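Emit:
{"name": "arm_command", "arguments": {
  "deltas": [-0.006, 0.018, -0.3, 0, 0, 0, 1, -0.006, 0.018, -0.6, 0, 0, 0, 1, -0.006, 0.018, -0.74, 0, 0, 0, 1, -0.006, 0.018, -0.765, 0, 0, 0, 1, -0.006, 0.018, -0.765, 0, 0, 0, 1, -0.006, 0.018, -0.765, 0, 0, 0, 1]
}}

```text
time: 11.35
tool_pos: [487.8, -12.0, 232.0]
tool_rot: [0.0, 0.707, 0.707, 0.001]
ft_force: [0.5, 0.1, -0.0]
opening: 0.467
```

```bash
python3 - <<'E'
from h import *
go(487.4,-12,230)
E
```

```text
t 11.35 pos [487.8 -12.  232. ] sh/80 [-0.005  0.    -0.025] turn/1.5 [-0.0007  0.0015  0.0002] F [ 0.5  0.1 -0. ] op 43.0
tip [488.2 -11.8  41.9]
```

Bottom of the disc is about 1.5 mm above; go down the rest, release slowly and rise.

Emit:
{"name": "arm_command", "arguments": {
  "deltas": [0, 0, -0.018, 0, 0, 0, 1, 0, 0, -0.018, 0, 0, 0, 1]
}}

```text
time: 11.55
tool_pos: [488.0, -12.0, 231.1]
tool_rot: [0.001, 0.707, 0.707, 0.002]
ft_force: [0.1, 1.4, -0.3]
opening: 0.464
```

Emit:
{"name": "arm_command", "arguments": {
  "deltas": [0, 0, 0, 0, 0, 0, 0, 0, 0, 0, 0, 0, 0, -1, 0, 0, 0, 0, 0, 0, -1, 0, 0, 0, 0, 0, 0, -1, 0, 0, 0.3, 0, 0, 0, -1, 0, 0, 0.7, 0, 0, 0, -1, 0, 0, 0.9, 0, 0, 0, -1, 0, 0, 0.9, 0, 0, 0, -1]
}}

```text
time: 12.35
tool_pos: [488.9, -12.0, 305.1]
tool_rot: [0.002, 0.707, 0.707, 0.003]
ft_force: [0.6, 0.5, -0.5]
opening: 0.999
```

```bash
python3 - <<'E'
from h import *
capture('side');st=get_state();im=capture('wrist');go(487,250,340)
cv2.imwrite('pics/w9.png',im)
dish(im,st,(225,110,420,240));crop(im,230,110,180,140,4,'pics/w9c.png')
E
```

```text
t 12.45 pos [487.9 -12.  302.8] sh/80 [-0.011  3.275  0.465] turn/1.5 [-0.0007  0.0024  0.0002] F [ 0.1  0.4 -0.4] op 91.9
tip [488.5 -11.8 112.7]
dish [488.  -11.3] 67.4 41 41 [247 122] [392 235]
```

View pics/w9c.png

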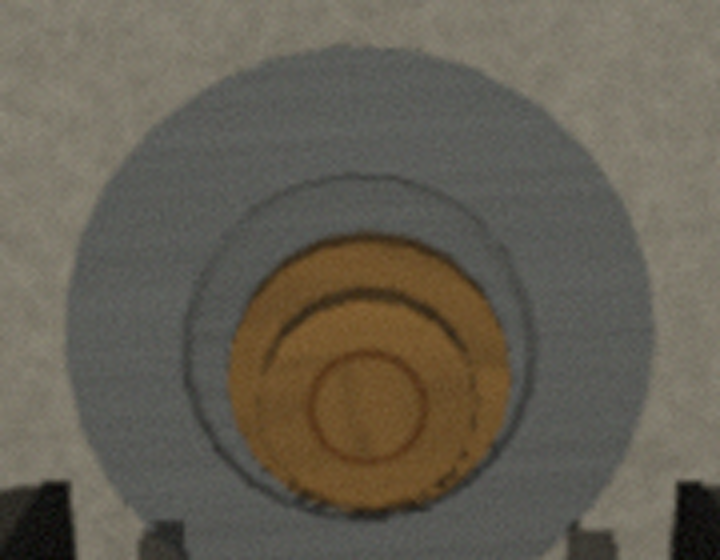

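Emit:
{"name": "arm_command", "arguments": {
  "deltas": [0, 0.4, 0.5, 0, 0.002, 0, -1, 0, 1, 0.8, 0, 0.002, 0, -1, 0, 1, 0.8, 0, 0.002, 0, -1]
}}

```text
time: 12.75
tool_pos: [488.5, 71.0, 368.2]
tool_rot: [0.0, 0.707, 0.708, 0.002]
ft_force: [-0.3, -0.5, -0.3]
opening: 1.005
```

Emit:
{"name": "arm_command", "arguments": {
  "deltas": [0, 0.5, 0, 0, 0, 0, -1, 0, 1, 0, 0, 0, 0, -1, 0, 1, 0, 0, 0, 0, -1, 0, 1, 0, 0, 0, 0, -1]
}}

```text
time: 13.15
tool_pos: [488.0, 151.1, 366.4]
tool_rot: [-0.0, 0.706, 0.708, 0.001]
ft_force: [0.6, 0.4, -0.4]
opening: 1.0
```

```bash
python3 - <<'E'
from h import *
capture('side');st=get_state();im=capture('wrist');go(487,247,340)
cv2.imwrite('pics/w10.png',im)
E
```

```text
t 13.25 pos [488.2 150.1 367. ] sh/80 [-0.015  1.212 -0.337] turn/1.5 [-0.001   0.0009 -0.0011] F [-0.9 -1.2 -0.4] op 91.6
tip [488.5 150.4 176.9]
```

View pics/w10.png

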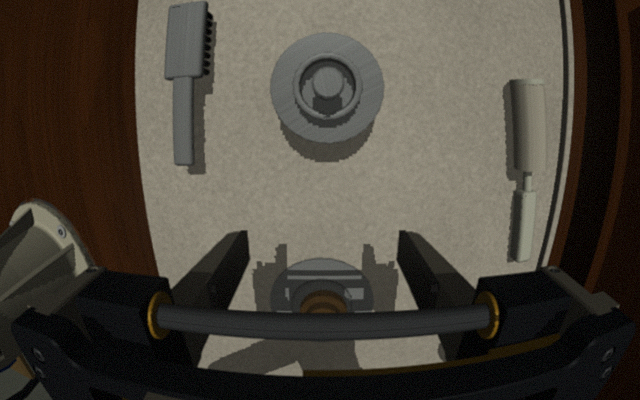

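```bash
python3 - <<'E'
from h import *
st=get_state();im=cv2.imread('pics/w10.png')
b=cv2.GaussianBlur(im,(0,0),1.).astype(int)
m=((b[...,2]-b[...,0])<9).astype(np.uint8);M=np.zeros_like(m);M[20:150,255:400]=m[20:150,255:400]
M=cv2.morphologyEx(M,cv2.MORPH_OPEN,np.ones((5,5)))
k=max(cv2.findContours(M,cv2.RETR_EXTERNAL,cv2.CHAIN_APPROX_NONE)[0],key=cv2.contourArea)[:,0]
k=k[k[:,1]<100];print(k.min(0),k.max(0),circ(toplane('wrist',k,64,st)))
crop(im,260,25,135,125,5,'pics/w10c.png')
print('knob',toplane('wrist',[(328,80)],108,st))
E
```

```text
[271  33] [382  99] (array([493.24313717, 250.01482911]), np.float64(50.62048753585229))
knob [[493.50634639 251.87539761 108.        ]]
```

View pics/w10c.png

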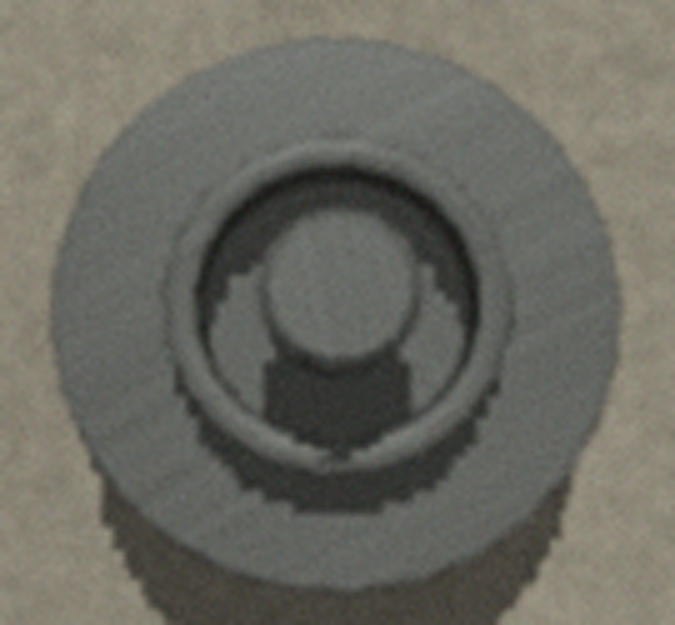

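Emit:
{"name": "arm_command", "arguments": {
  "deltas": [0.06, 0.5, 0, 0, 0, 0, -1, 0.06, 1, 0, 0, 0, 0, -1, 0.06, 1, -0.2, 0, 0, 0, -1, 0.06, 1, -0.2, 0, 0, 0, -1]
}}

```text
time: 13.65
tool_pos: [492.5, 229.3, 348.9]
tool_rot: [-0.001, 0.707, 0.708, -0.001]
ft_force: [-0.3, -0.3, -0.7]
opening: 1.004
```

Emit:
{"name": "arm_command", "arguments": {
  "deltas": [0, 0.25, 0, 0, 0, 0, -1, 0, 0.25, -0.1, 0, 0, 0, -1, 0, 0.25, -0.1, 0, 0, 0, -1]
}}

```text
time: 13.95
tool_pos: [492.3, 247.9, 339.9]
tool_rot: [-0.001, 0.707, 0.708, -0.002]
ft_force: [-0.4, -0.6, -0.1]
opening: 1.0
```

```bash
python3 - <<'E'
from h import *
capture('side');st=get_state();im=capture('wrist');go(493,250,340)
cv2.imwrite('pics/w11.png',im);crop(im,225,120,190,150,4,'pics/w11c.png')
E
```

```text
t 14.05 pos [492.5 248.1 340.7] sh/80 [ 0.007  0.024 -0.009] turn/1.5 [ 0.0006 -0.0018 -0.0006] F [ 0.9 -0.5 -0.3] op 91.9
tip [492.  247.9 150.6]
```

View pics/w11c.png

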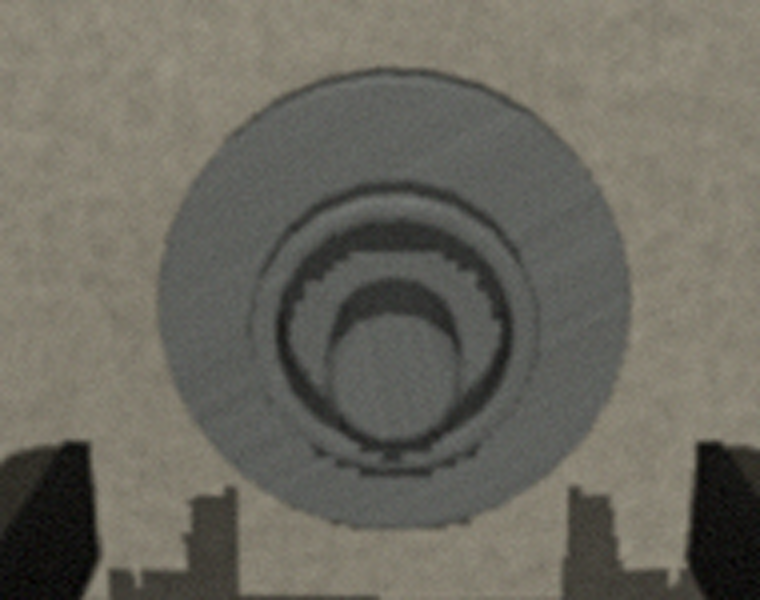

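```bash
python3 - <<'E'
from h import *
st=get_state()
t=np.linspace(0,6.28,40)
print('knob',circ(toplane('wrist',np.c_[225+(394.5+67*np.cos(t))/4,120+(376+64*np.sin(t))/4],108,st)))
print('knob from w10',toplane('wrist',[(328,82.4)],108,{'tool_pos':np.array([488.2,150.1,367]),'tool_rot':st['tool_rot']}))
print('skirt L/R',toplane('wrist',[(225+158/4,194),(225+632/4,194)],64,st)[:,0])
print('collar',toplane('wrist',[(225+255/4,200),(225+537/4,200)],80,st)[:,0])
go(493,250,340)
E
```

```text
knob (array([493.56663429, 251.18062208]), np.float64(12.328954606931951))
knob from w10 [[492.51091125 249.36528988 108.        ]]
skirt L/R [441.91745756 545.50994581]
collar [465.0602562 522.732488 ]
t 14.05 pos [492.5 248.1 340.7] sh/80 [ 0.007  0.024 -0.009] turn/1.5 [ 0.0006 -0.0018 -0.0006] F [ 0.9 -0.5 -0.3] op 91.9
tip [492.  247.9 150.6]
```

Emit:
{"name": "arm_command", "arguments": {
  "deltas": [0.01, 0.028, -0.3, 0, -0.002, 0, -1, 0.01, 0.028, -0.6, 0, -0.002, 0, -1, 0.01, 0.028, -0.78, 0, -0.002, 0, -1, 0.01, 0.028, -0.83, 0, -0.002, 0, -1, 0.01, 0.028, -0.83, 0, -0.002, 0, -1, 0.01, 0.028, -0.83, 0, -0.002, 0, -1]
}}

```text
time: 14.65
tool_pos: [493.7, 250.4, 275.2]
tool_rot: [0.001, 0.707, 0.707, 0.0]
ft_force: [-0.7, 0.5, 0.2]
opening: 0.997
```

```bash
python3 - <<'E'
from h import *
st=get_state();im=capture('wrist');go(493.3,250.3,274)
cv2.imwrite('pics/w12.png',im)
im=capture('scene');crop(im,370,100,120,100,5,'pics/scene12.png')
E
```

```text
t 14.7 pos [493.7 250.4 275.3] sh/80 [-0.005 -0.001 -0.016] turn/1.5 [ 0.0002  0.0011 -0.0005] F [ 0.5 -1.  -0.1] op 92.2
tip [494.  250.4  85.2]
```

View pics/w12.png

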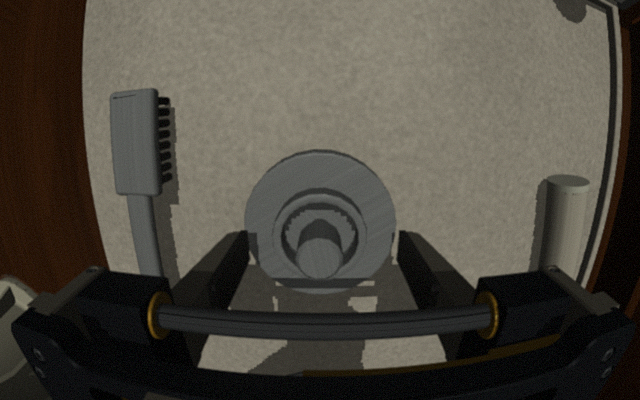

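View pics/scene12.png

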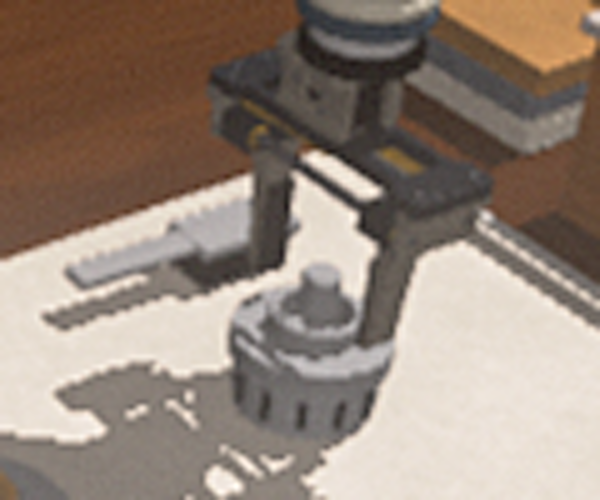

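Emit:
{"name": "arm_command", "arguments": {
  "deltas": [-0.01, 0, -0.01, 0, 0, 0, -1, -0.01, 0, -0.01, 0, 0, 0, 1, -0.01, 0, -0.01, 0, 0, 0, 1, -0.01, 0, -0.01, 0, 0, 0, 1, -0.01, 0, -0.01, 0, 0, 0, 1, -0.01, 0, -0.01, 0, 0, 0, 1, -0.01, 0, -0.01, 0, 0, 0, 1, -0.01, 0, -0.01, 0, 0, 0, 1]
}}

```text
time: 15.55
tool_pos: [492.8, 250.5, 274.5]
tool_rot: [0.001, 0.707, 0.707, 0.0]
ft_force: [0.2, 0.2, 0.6]
opening: 0.415
```

Emit:
{"name": "arm_command", "arguments": {
  "deltas": [0, 0, 0, 0, 0, 0, 1, 0, 0, 0, 0, 0, 0, 1, 0, 0, 0, 0, 0, 0, 1, 0, 0, 0, 0, 0, 0, 1, 0, 0, 0, 0, 0, 0, 1]
}}

```text
time: 16.05
tool_pos: [492.5, 250.4, 274.3]
tool_rot: [0.0, 0.707, 0.707, 0.0]
ft_force: [-3.1, -0.4, 0.6]
opening: 0.273
```

```bash
python3 - <<'E'
from h import *
go(493.3,250.3,274)
E
```

```text
t 16.05 pos [492.5 250.4 274.3] sh/80 [ 0.009 -0.001 -0.004] turn/1.5 [ 0.0004  0.0005 -0.0005] F [-3.1 -0.4  0.6] op 25.1
tip [492.7 250.3  84.2]
```

Gripped at 25 mm (knob 26). Lift slowly first.

Emit:
{"name": "arm_command", "arguments": {
  "deltas": [0, 0, 0.15, 0, 0, 0, 1, 0, 0, 0.4, 0, 0, 0, 1, 0, 0, 0.7, 0, 0, 0, 1, 0, 0, 0.95, 0, 0, 0, 1, 0, 0, 0.95, 0, 0, 0, 1]
}}

```text
time: 16.55
tool_pos: [493.6, 250.8, 353.4]
tool_rot: [0.001, 0.707, 0.707, 0.003]
ft_force: [1.2, 0.5, -4.5]
opening: 0.277
```

```bash
python3 - <<'E'
from h import *
im=capture('scene');crop(im,370,80,120,110,5,'pics/scene13.png')
im=capture('side');crop(im,210,60,120,120,5,'pics/side13.png')
st=get_state();im=capture('wrist');cv2.imwrite('pics/w13.png',im);go(488,-11,350)
E
```

```text
t 16.7 pos [492.3 250.2 349.6] sh/80 [-0.053 -3.265  0.005] turn/1.5 [ 0.0007  0.0001 -0.0005] F [ 0.  -0.6 -5.7] op 25.4
tip [492.3 250.  159.5]
```

View pics/scene13.png

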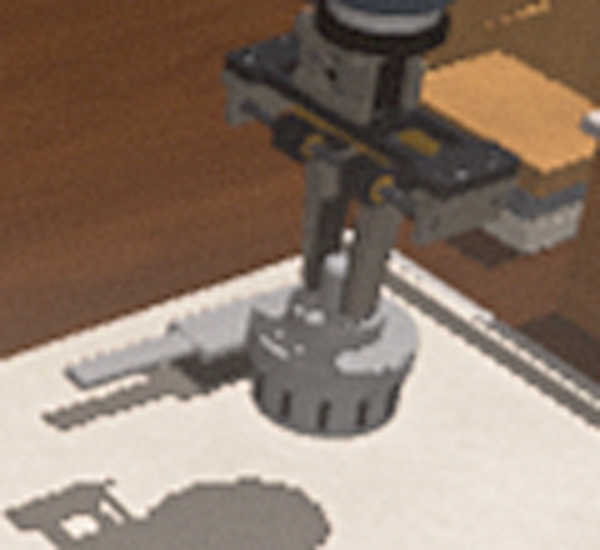

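View pics/side13.png

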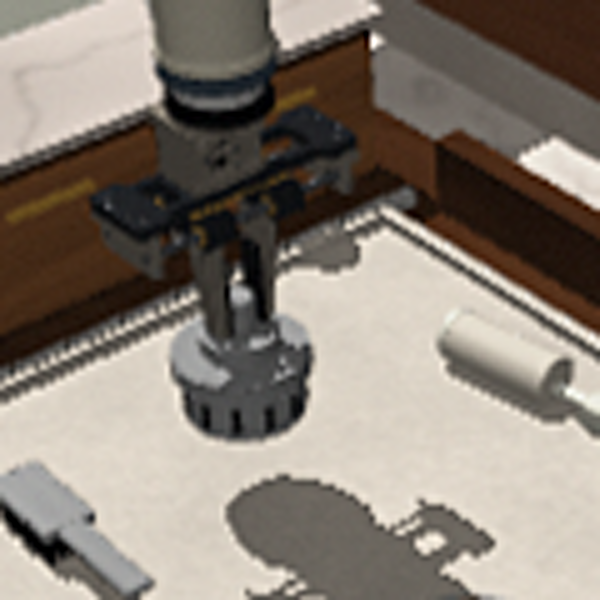

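View pics/w13.png

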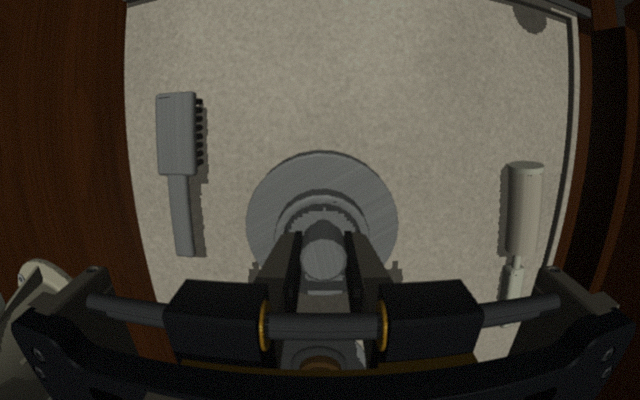

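Emit:
{"name": "arm_command", "arguments": {
  "deltas": [0, -0.1, 0, 0, 0, 0, 1, 0, -0.3, 0, 0, 0, 0, 1, 0, -0.6, 0, 0, 0, 0, 1, -0.02, -0.9, 0, 0, 0, 0, 1, -0.02, -1, 0, 0, 0, 0, 1]
}}

```text
time: 17.2
tool_pos: [489.9, 167.5, 348.8]
tool_rot: [0.0, 0.707, 0.707, -0.002]
ft_force: [-0.8, 1.0, -4.8]
opening: 0.275
```

Emit:
{"name": "arm_command", "arguments": {
  "deltas": [0, -0.3, 0, 0, 0, 0, 1, 0, -0.6, 0, 0, 0, 0, 1, 0, -0.9, 0, 0, 0, 0, 1, -0.02, -1, 0, 0, 0, 0, 1]
}}

```text
time: 17.6
tool_pos: [488.1, 85.5, 348.5]
tool_rot: [0.0, 0.708, 0.706, -0.002]
ft_force: [0.0, 0.4, -5.5]
opening: 0.272
```

Emit:
{"name": "arm_command", "arguments": {
  "deltas": [0, -0.2, 0, 0, 0, 0, 1, 0, -0.4, 0, 0, 0, 0, 1, 0, -0.6, 0, 0, 0, 0, 1, 0, -0.6, 0, 0, 0, 0, 1]
}}

```text
time: 18.0
tool_pos: [487.9, 36.4, 348.3]
tool_rot: [0.0, 0.708, 0.706, -0.002]
ft_force: [0.2, -0.2, -4.3]
opening: 0.275
```

```bash
python3 - <<'E'
from h import *
capture('side');st=get_state();im=capture('wrist');cv2.imwrite('pics/w14.png',im);go(488,-11,350)
E
```

```text
t 18.1 pos [488.1  37.6 348.4] sh/80 [-0.001 -0.608  0.02 ] turn/1.5 [ 0.0017 -0.0018  0.0022] F [-0.1  0.6 -5. ] op 25.4
tip [487.6  37.1 158.3]
```

View pics/w14.png

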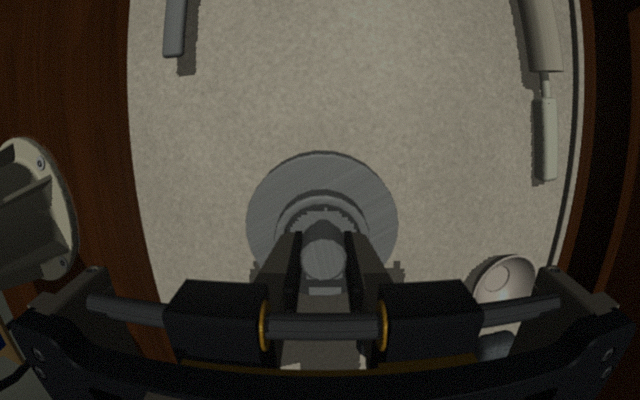

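```bash
python3 - <<'E'
from h import *
def S(p,q): 
    q=np.array(q,float);return {'tool_pos':np.array(p),'tool_rot':q/np.linalg.norm(q)}
s9=S([487.9,-12,302.8],[0.001,.707,.707,.003])
print('small ring',toplane('wrist',[(322,211.75)],51,s9),'large L/R',toplane('wrist',[(287,205),(357.75,205)],37,s9)[:,0])
im=cv2.imread('pics/w14.png');crop(im,235,145,175,145,4,'pics/w14c.png')
E
```

```text
small ring [[489.84744749 -12.53198134  51.        ]] large L/R [460.54173169 519.93157609]
```

View pics/w14c.png

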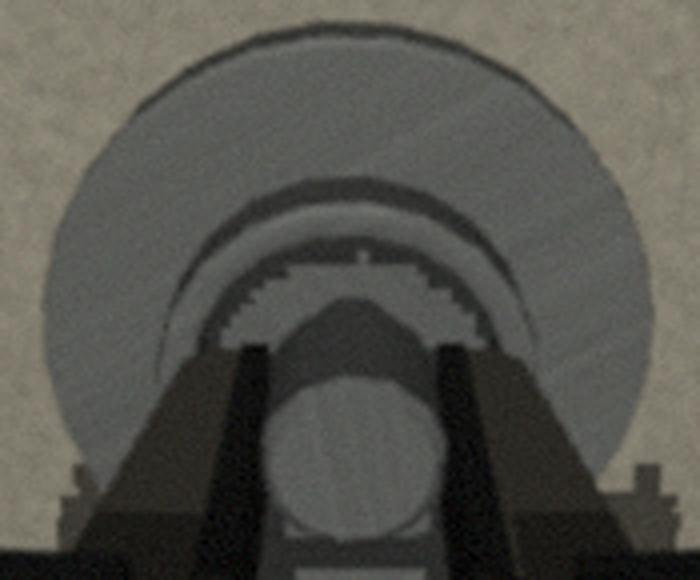

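```bash
python3 - <<'E'
from h import *
st=get_state()
t=np.linspace(0,6.28,40)
print('knob',circ(toplane('wrist',np.c_[235+(356+91*np.cos(t))/4,145+(456.5+83.5*np.sin(t))/4],182.3,st)))
print('inner hidden; skirt',toplane('wrist',[(235+43/4,220),(235+655/4,220)],64+74.1,st)[:,0].mean())
go(486.5,-12,350)
E
```

```text
knob (array([489.3583525 ,  38.18873304]), np.float64(12.404355284522582))
inner hidden; skirt 488.2595062184682
t 18.1 pos [488.1  37.6 348.4] sh/80 [-0.02 -0.62  0.02] turn/1.5 [ 0.0017 -0.0018  0.0022] F [-0.1  0.6 -5. ] op 25.4
tip [487.6  37.1 158.3]
```

Emit:
{"name": "arm_command", "arguments": {
  "deltas": [0, -0.2, 0, 0.001, -0.001, 0.002, 1, -0.02, -0.45, 0, 0.002, -0.002, 0.002, 1, -0.02, -0.6, 0, 0.002, -0.002, 0.002, 1, -0.02, -0.62, 0, 0.002, -0.002, 0.002, 1, -0.02, -0.62, -0.15, 0.002, -0.002, 0.002, 1, -0.02, -0.62, -0.3, 0.002, -0.002, 0.002, 1, -0.02, -0.62, -0.3, 0.002, -0.002, 0.002, 1, -0.02, -0.62, -0.3, 0.002, -0.002, 0.002, 1]
}}

```text
time: 18.9
tool_pos: [486.3, -11.5, 323.6]
tool_rot: [-0.001, 0.707, 0.707, -0.0]
ft_force: [-0.3, -0.3, -4.7]
opening: 0.273
```

```bash
python3 - <<'E'
from h import *
im=capture('scene');crop(im,310,120,120,120,5,'pics/scene15.png')
im=capture('side');crop(im,245,110,120,120,5,'pics/side15.png')
go(486.4,-12.2,320)
E
```

```text
t 19.0 pos [486.6 -11.7 324.4] sh/80 [-0.003 -0.006 -0.054] turn/1.5 [-0.0003  0.0002 -0.    ] F [-0.1 -0.8 -4.9] op 25.0
tip [486.7 -11.6 134.3]
```

View pics/scene15.png

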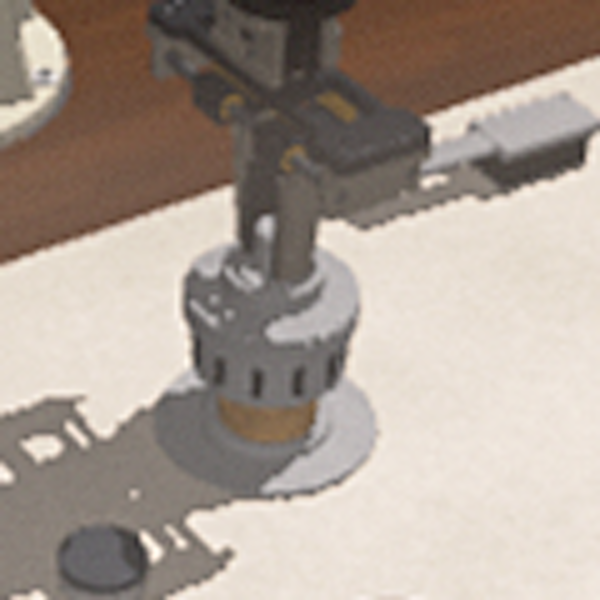

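View pics/side15.png

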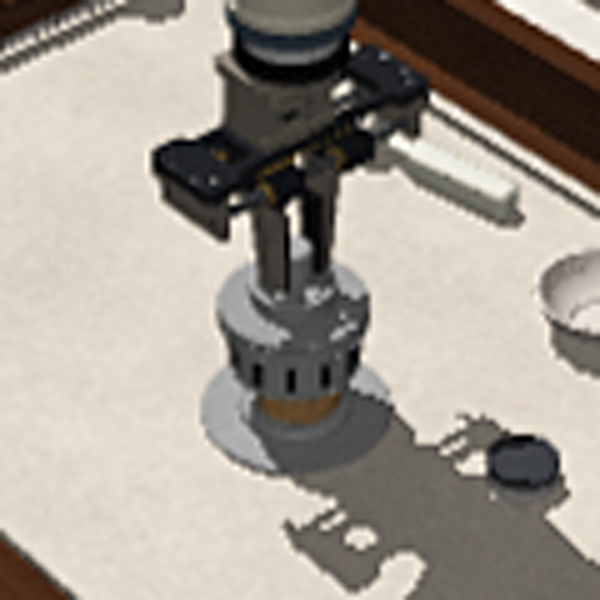

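Emit:
{"name": "arm_command", "arguments": {
  "deltas": [-0.005, -0.01, -0.08, 0, 0, 0, 1, -0.005, -0.01, -0.2, 0, 0, 0, 1, -0.005, -0.01, -0.33, 0, 0, 0, 1, -0.005, -0.01, -0.42, 0, 0, 0, 1, -0.005, -0.01, -0.42, 0, 0, 0, 1, -0.005, -0.01, -0.42, 0, 0, 0, 1]
}}

```text
time: 19.6
tool_pos: [486.2, -12.5, 290.4]
tool_rot: [-0.0, 0.707, 0.707, 0.0]
ft_force: [0.4, 0.1, -5.4]
opening: 0.273
```

```bash
python3 - <<'E'
from h import *
im=capture('scene');crop(im,310,120,120,120,6,'pics/scene16.png')
im=capture('side');crop(im,245,110,120,120,6,'pics/side16.png')
go(486.2,-12.4,279.5)
E
```

```text
t 19.7 pos [486.4 -12.5 291. ] sh/80 [-0.003  0.002 -0.143] turn/1.5 [-0.0003  0.0005  0.    ] F [ 0.3 -0.1 -4.1] op 25.3
tip [486.6 -12.4 100.9]
```

View pics/scene16.png

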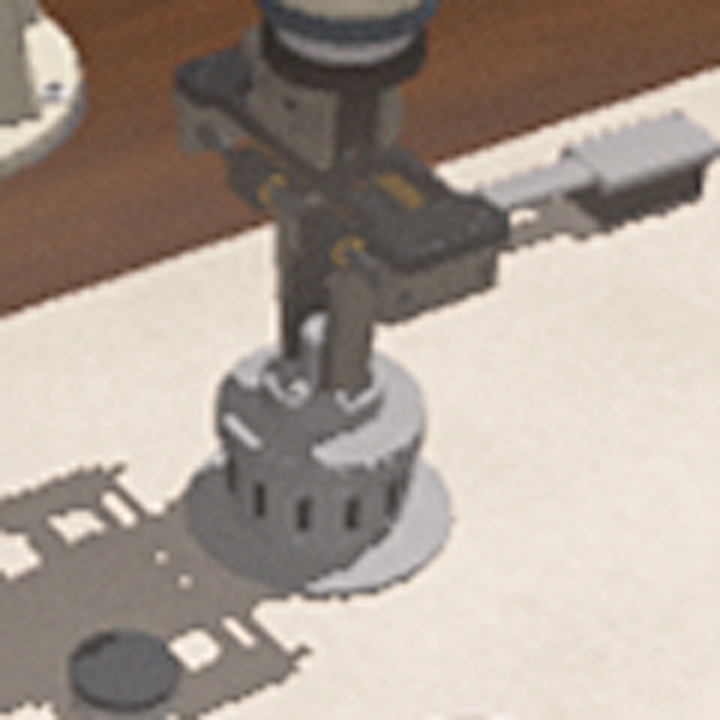

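View pics/side16.png

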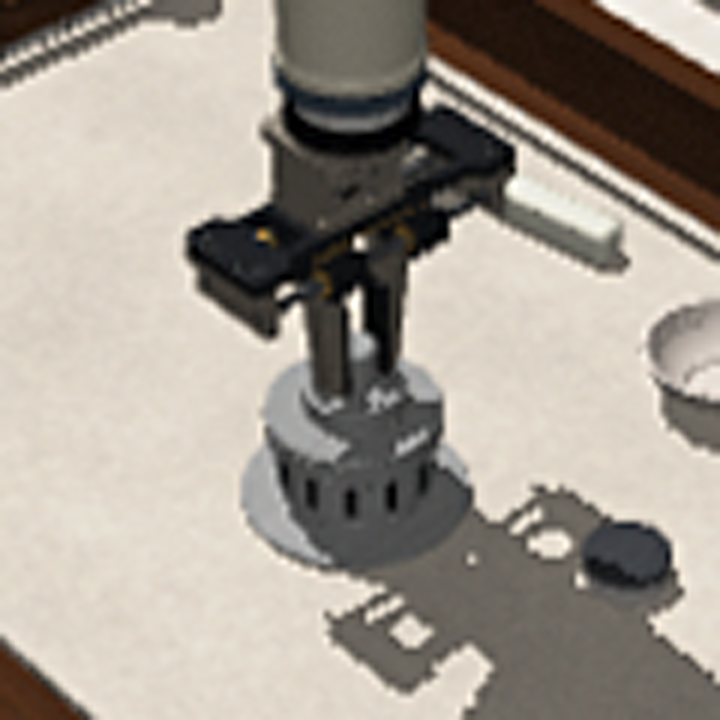

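Emit:
{"name": "arm_command", "arguments": {
  "deltas": [0, 0, -0.04, 0, 0, 0, 1, 0, 0, -0.07, 0, 0, 0, 1, 0, 0, -0.1, 0, 0, 0, 1, 0, 0, -0.1, 0, 0, 0, 1]
}}

```text
time: 20.1
tool_pos: [486.3, -12.5, 282.6]
tool_rot: [-0.0, 0.707, 0.707, 0.0]
ft_force: [-0.1, 0.9, -5.0]
opening: 0.274
```

Emit:
{"name": "arm_command", "arguments": {
  "deltas": [0, 0, -0.02, 0, 0, 0, 1, 0, 0, -0.035, 0, 0, 0, 1, 0, 0, -0.035, 0, 0, 0, 1]
}}

```text
time: 20.4
tool_pos: [486.2, -12.5, 279.7]
tool_rot: [-0.0, 0.707, 0.707, 0.0]
ft_force: [0.4, 0.6, -4.4]
opening: 0.275
```

Emit:
{"name": "arm_command", "arguments": {
  "deltas": [0, 0, -0.01, 0, 0, 0, 1, 0, 0, -0.018, 0, 0, 0, 1, 0, 0, -0.018, 0, 0, 0, 1]
}}

```text
time: 20.7
tool_pos: [486.2, -12.5, 279.1]
tool_rot: [-0.0, 0.707, 0.707, 0.0]
ft_force: [-5.4, 0.4, 9.0]
opening: 0.274
```

Emit:
{"name": "arm_command", "arguments": {
  "deltas": [0, 0, 0.005, 0, 0, 0, 1, 0, 0, 0.005, 0, 0, 0, -1, 0, 0, 0.005, 0, 0, 0, -1, 0, 0, 0.005, 0, 0, 0, -1, 0, 0, 0.005, 0, 0, 0, -1, 0, 0, 0.005, 0, 0, 0, -1, 0, 0, 0.005, 0, 0, 0, -1, 0, 0, 0.005, 0, 0, 0, -1]
}}

```text
time: 21.5
tool_pos: [486.2, -12.5, 279.4]
tool_rot: [-0.0, 0.707, 0.707, 0.0]
ft_force: [-0.5, -0.1, 0.4]
opening: 0.864
```

Emit:
{"name": "arm_command", "arguments": {
  "deltas": [0, 0, 0, 0, 0, 0, -1, 0, 0, 0, 0, 0, 0, -1, 0, 0, 0, 0, 0, 0, -1, 0, 0, 0, 0, 0, 0, -1]
}}

```text
time: 21.9
tool_pos: [486.2, -12.5, 279.5]
tool_rot: [-0.0, 0.707, 0.707, 0.0]
ft_force: [-0.4, -0.5, -0.3]
opening: 1.001
```

```bash
python3 - <<'E'
from h import *
im=capture('scene');crop(im,310,120,120,120,6,'pics/scene17.png')
im=capture('side');crop(im,245,110,120,120,6,'pics/side17.png')
st=get_state();im=capture('wrist');cv2.imwrite('pics/w17.png',im)
go(486.2,-12.4,262)
E
```

```text
t 22.05 pos [486.2 -12.5 279.5] sh/80 [ 0.001  0.001 -0.218] turn/1.5 [-0.0004 -0.0002  0.    ] F [0.5 0.2 0.7] op 92.0
tip [486.1 -12.4  89.4]
```

View pics/scene17.png

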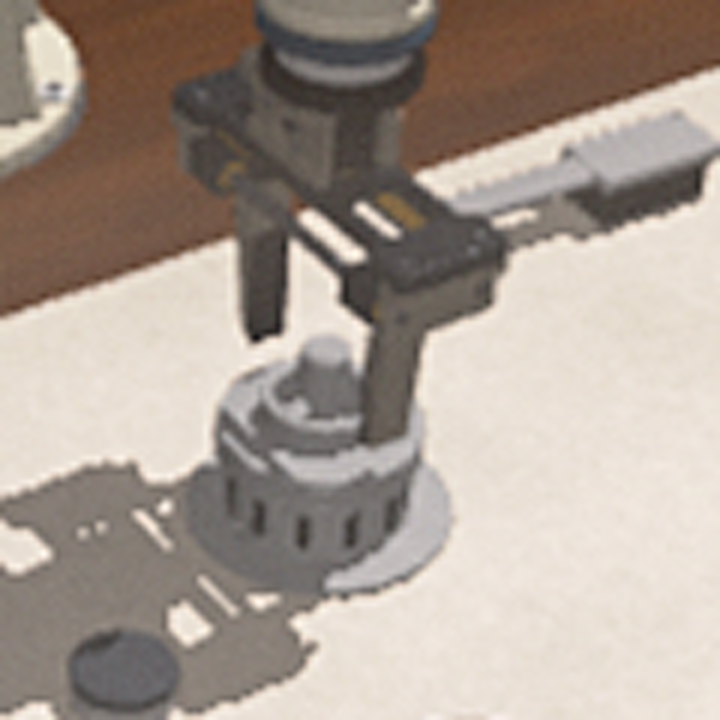

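View pics/side17.png

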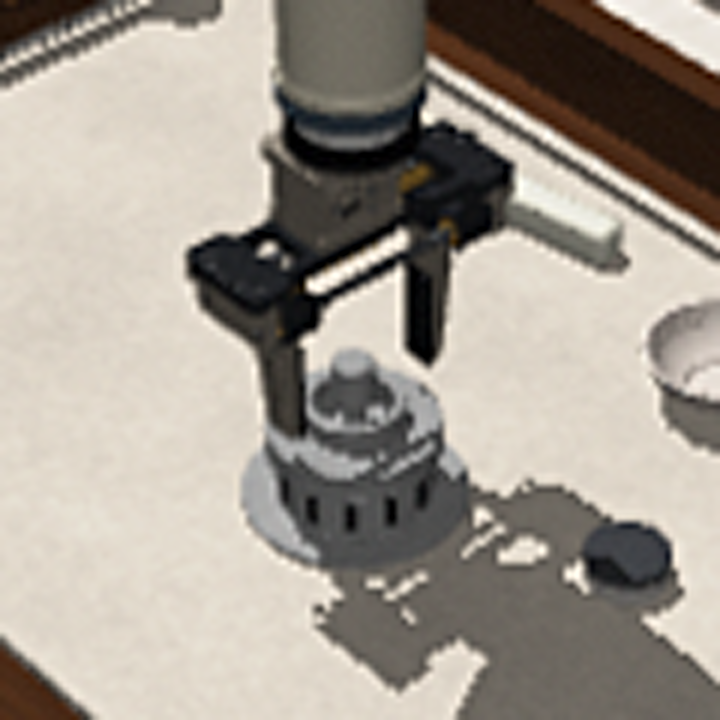

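View pics/w17.png

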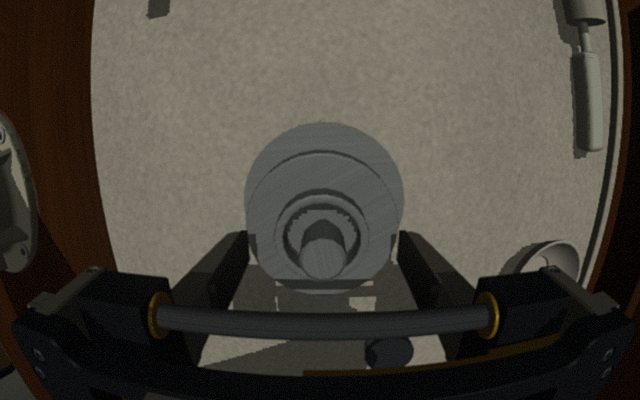

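```bash
python3 - <<'E'
from h import *
st=get_state();im=cv2.imread('pics/w17.png');crop(im,235,115,180,180,4,'pics/w17c.png')
print(toplane('wrist',[(274,228),(369,228)],85,st)[:,0],toplane('wrist',[(248,243),(398,243)],95,st)[:,0])
E
```

```text
[457.22022782 515.56758027] [442.49436127 532.16276571]
```

View pics/w17c.png

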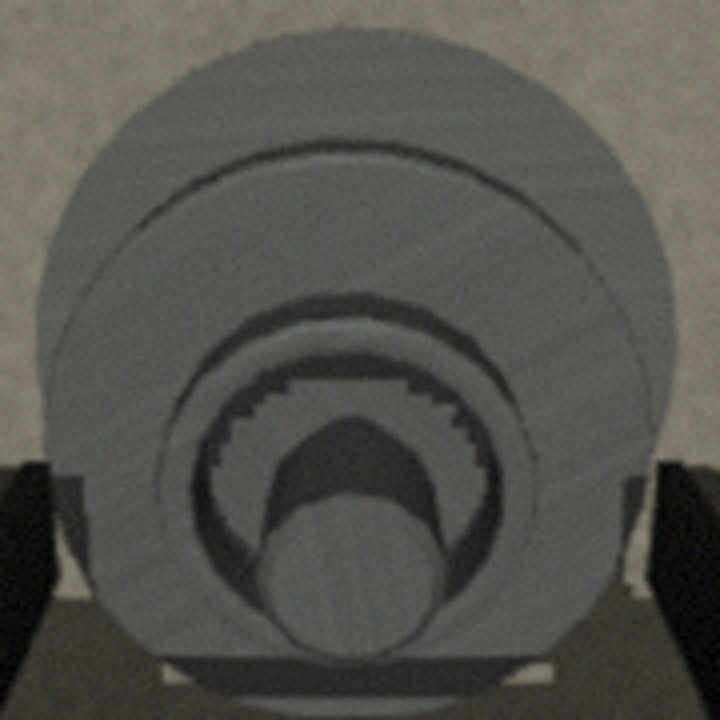

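Emit:
{"name": "arm_command", "arguments": {
  "deltas": [-0.008, 0, -0.06, 0, 0, 0, -1, -0.008, 0, -0.14, 0, 0, 0, -1, -0.008, 0, -0.2, 0, 0, 0, -1, -0.008, 0, -0.2, 0, 0, 0, -1, -0.008, 0, -0.2, 0, 0, 0, -1]
}}

```text
time: 22.55
tool_pos: [485.4, -12.5, 263.2]
tool_rot: [-0.001, 0.707, 0.707, -0.0]
ft_force: [-0.4, -0.0, 0.2]
opening: 0.997
```

```bash
python3 - <<'E'
from h import *
go(485.6,-12.4,262.5)
E
```

```text
t 22.55 pos [485.4 -12.5 263.2] sh/80 [ 0.002  0.001 -0.008] turn/1.5 [-0.0004 -0.0007  0.    ] F [-0.4 -0.   0.2] op 91.7
tip [485.3 -12.3  73.1]
```

Tips at 73, lid top at 69: good. Close on the collar.

Emit:
{"name": "arm_command", "arguments": {
  "deltas": [0, 0, 0, 0, 0, 0, 1, 0, 0, 0, 0, 0, 0, 1, 0, 0, 0, 0, 0, 0, 1, 0, 0, 0, 0, 0, 0, 1, 0, 0, 0, 0, 0, 0, 1, 0, 0, 0, 0, 0, 0, 1, 0, 0, 0, 0, 0, 0, 1]
}}

```text
time: 23.25
tool_pos: [485.5, -12.5, 263.3]
tool_rot: [-0.001, 0.707, 0.707, -0.0]
ft_force: [-1.0, 0.2, 1.7]
opening: 0.643
```

```bash
python3 - <<'E'
from h import *
go(485.6,-12.4,395)
E
```

```text
t 23.25 pos [485.5 -12.5 263.3] sh/80 [1.000e-03 1.000e-03 1.647e+00] turn/1.5 [-0.0004 -0.0005 -0.    ] F [-1.   0.2  1.7] op 59.2
tip [485.3 -12.4  73.2]
```

Emit:
{"name": "arm_command", "arguments": {
  "deltas": [0, 0, 0.03, 0, 0, 0, 1, 0, 0, 0.08, 0, 0, 0, 1, 0, 0, 0.15, 0, 0, 0, 1, 0, 0, 0.25, 0, 0, 0, 1, 0, 0, 0.25, 0, 0, 0, 1]
}}

```text
time: 23.75
tool_pos: [485.9, -12.5, 284.5]
tool_rot: [0.0, 0.707, 0.707, 0.001]
ft_force: [0.1, 0.0, -2.1]
opening: 0.642
```

```bash
python3 - <<'E'
from h import *
im=capture('scene');crop(im,310,120,120,120,5,'pics/scene18.png')
im=capture('side');crop(im,245,110,120,120,5,'pics/side18.png')
go(485.6,-12.4,395)
E
```

```text
t 23.85 pos [485.6 -12.5 283.6] sh/80 [0.000e+00 1.000e-03 1.392e+00] turn/1.5 [-0.0004  0.      0.    ] F [-0.   0.8 -3. ] op 59.5
tip [485.6 -12.4  93.5]
```

View pics/side18.png

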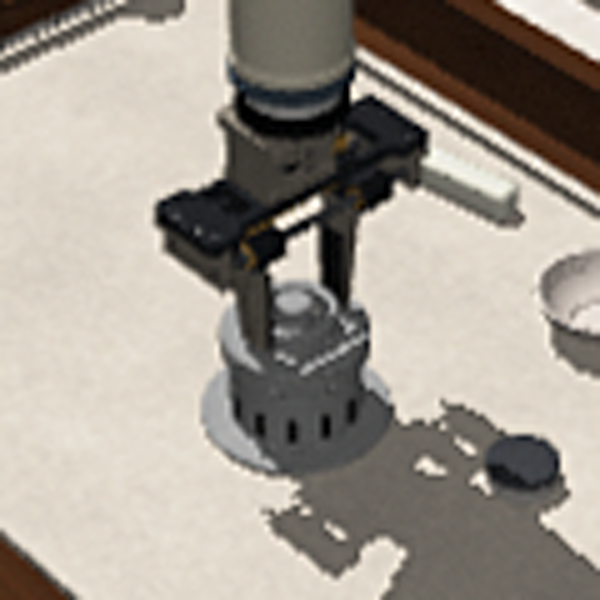

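View pics/scene18.png

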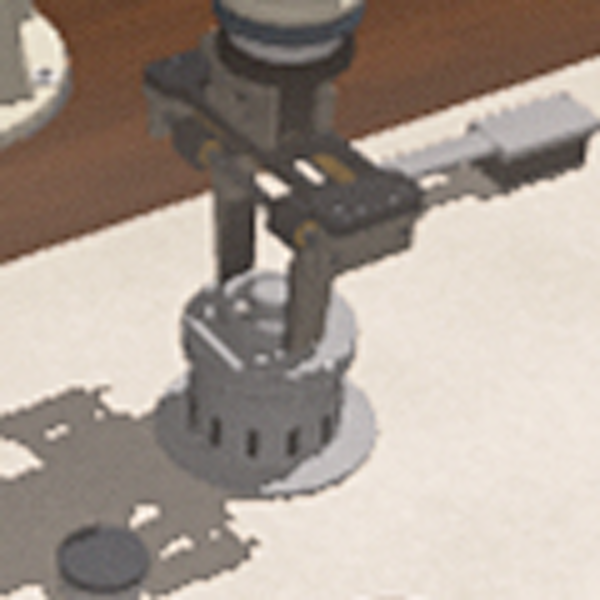

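Emit:
{"name": "arm_command", "arguments": {
  "deltas": [0, 0, 0.15, 0, 0, 0, 1, 0, 0, 0.35, 0, 0, 0, 1, 0, 0, 0.6, 0, 0, 0, 1, 0, 0, 0.75, 0, 0, 0, 1, 0, 0, 0.75, 0, 0, 0, 1]
}}

```text
time: 24.35
tool_pos: [486.2, -12.5, 345.5]
tool_rot: [0.001, 0.707, 0.707, 0.001]
ft_force: [0.3, -0.3, -2.8]
opening: 0.646
```

Emit:
{"name": "arm_command", "arguments": {
  "deltas": [0, 0, 0.15, 0, 0, 0, 1, 0, 0, 0.35, 0, 0, 0, 1, 0, 0, 0.55, 0, 0, 0, 1, 0, 0, 0.7, 0, 0, 0, 1, 0, 0, 0.7, 0, 0, 0, 1, 0, 0, 0.7, 0, 0, 0, 1, 0, 0, 0.7, 0, 0, 0, 1, 0, 0, 0.7, 0, 0, 0, 1]
}}

```text
time: 25.15
tool_pos: [485.9, -12.5, 400.7]
tool_rot: [0.001, 0.707, 0.707, 0.001]
ft_force: [-0.2, 0.6, -2.2]
opening: 0.644
```

```bash
python3 - <<'E'
from h import *
im=capture('scene');cv2.imwrite('pics/scene19.png',im);crop(im,310,80,120,160,4,'pics/scene19c.png')
im=capture('side');cv2.imwrite('pics/side19.png',im);crop(im,245,60,120,160,4,'pics/side19c.png')
go(485.6,-12.4,395)
E
```

```text
t 25.25 pos [486.1 -12.5 400.9] sh/80 [-0.006  0.001 -0.074] turn/1.5 [-0.0004  0.0016  0.    ] F [-1.1 -0.  -2.6] op 59.1
tip [486.5 -12.4 210.8]
```

View pics/side19c.png

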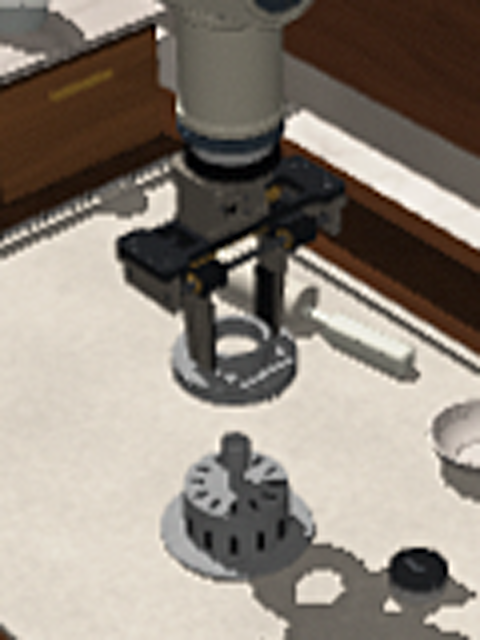

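View pics/scene19c.png

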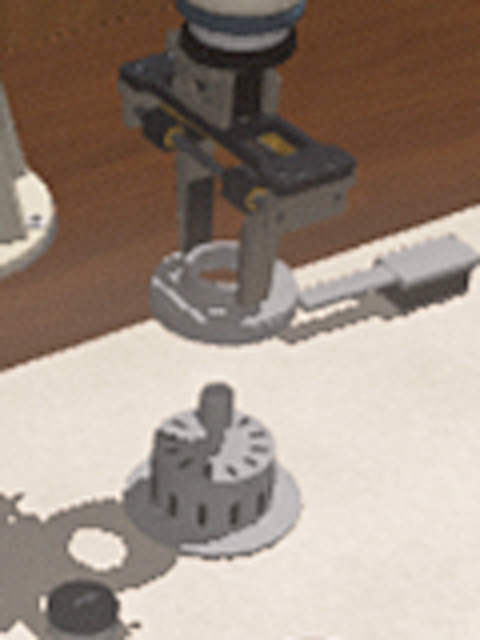

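View pics/scene19.png

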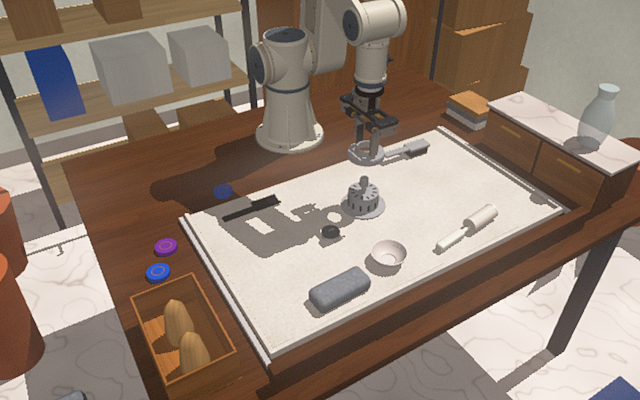

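```bash
python3 -c "
from h import *
print(get_state()['qvel'].round(4)); print(sign_off())"
```

```text
[-0.0009 -0.0038 -0.0033  0.001   0.0012  0.0001]
the job is handed in; nothing more can be done
None
```

The task is done and handed in at about 25 s of the 72 s allowed; the hand-in gives no verdict.

- **Discs:** I stacked the large cedar disc and then the small one on the boss. Both sit about 2 mm off centre in +x by the wrist camera. I left that because the lid has 13 mm of room around them.
- **Double lid:** I carried both lids by the knob and lowered them over the stack. Contact came at 279.1 mm tool height, against 279.3 mm expected for full seating, with about 14 N of push. I then let go of the knob.
- **Outer lid:** I gripped it by the collar (59 mm opening) and lifted it straight up about 137 mm. The arm is still holding it, at rest.

**Last checks:** The final pictures show the inner lid seated and level on the dish and the outer lid level above it. The bystander things and the blue and purple look-alikes are where they were. The discs cannot be seen under the lid, so my last view of the stack was from just before the lid went on.

**Where measurements disagreed:** The scene and side cameras put the lid pair about 5 mm from where the wrist camera did. I used the wrist camera, and the lid went down past the boss top without any rise in force.

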